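Close the sample station of an integrating sphere and start the lamp

TASK

Seat every reference puck that lies on the bench in a well of the sample station, then set the blue-domed cover half down between the station's yellow guides so that its knuckle stands over the station's, and push the red-headed hinge pin down through both knuckles until its head is fully home. Then open the lamp aperture by turning the crank on the grey drive box exactly three full turns clockwise as seen from above, ending with its knob over the yellow mark where it began. Last of all, flip the lamp isolator's red-tipped toggle from the red (off) side to the green (on) side; leave the lens tube, screwdriver and yellow LED module alone.

Things in the scene. Friction and masses are not known exactly. Their poses are not given: they have to be found in the camera images.
- station: Fixed base half: dark plate 236 x 124 x 10 mm high, on it an aluminium block 160 x 60 mm (top at 22 mm) with three wells. Origin on the bench below the middle well; x along the row of wells towards the blue knuckle. Yellow guides round the cover, 39 mm high, tops flared 8 mm, give the cover 1.5 mm play. Seated, the cover's origin is at station x 0, y 0, 10 mm above the bench, x axes alike.
- cover: Loose cover half, 0.36 to 0.59 kg: black flange 190 (x) x 100 (y) mm, 38 to 46 mm above its lower rim, on a skirt at each x end; blue dome 25 mm high on it, bar handle above, blue knuckle at its +x end (reaches x 132 mm). Origin at the centre of its underside (lower rim), x towards its knuckle. It clears seated pucks below.
- cover_handle (a point): Centre of the cover's bar handle: bar 86 mm along x, 14 x 14 mm thick, 103 mm above the cover's lower rim; 25 mm of free space below the bar above the dome. Axes as the cover's.
- cover_eye (a point): Centre of the upper mouth of the hole in the cover's knuckle: 115 mm along x from the cover's origin, 50 mm above its lower rim; hole 14 mm in diameter, 18 mm deep, right through, chamfered 2 mm; knuckle 34 mm wide. 60 mm above the bench when the cover is seated. Axes as the cover's.
- knuckle (a point): Centre of the upper mouth of the hole in the station's blue knuckle, 115 mm along station x, 40 mm above the bench; hole 13 mm in diameter, 30 mm deep, chamfered; knuckle 34 mm square. The seated cover's knuckle is 2 mm above it. Axes as the station's.
- pin_grip (a point): Grip point of the loose hinge pin's red head: head a cylinder 22 mm in diameter, 30 mm tall, this point at its mid height, 15 mm above the head's underside and 59 mm above the tip. z along the pin, away from the tip. The pin weighs 40 to 85 g. It starts upright in the grey holder.
- pin_tip (a point): Lower end of the pin: steel shank 10 mm in diameter, 44 mm long below the head, tapered over its last 4 mm. When home the head rests on the cover's knuckle and the tip is 16 mm above the bench.
- holder: Fixed grey pin holder, 44 x 44 x 50 mm high, with a 14 mm hole through it in which the pin stands to begin with, head resting on top. Origin at the centre of its underside.
- crank_grip (a point): Centre of the crank's black upright knob, 22 mm in diameter, 38 mm tall, centre 95 mm above the bench, 42 mm from the crank's axis. The knob spins freely on the crank arm, so it may be carried round without turning the hand.
- crank_axis (a point): Point on the crank's vertical axis at the height of the knob's centre (95 mm above the bench). It is fixed to the grey drive box, 94 x 94 x 50 mm high; the box's x axis, given here, points from the yellow mark on the box's -x edge to the axis, so the knob starts 42 mm along -x of it.
- crank (a joint): Angle of the crank in rad, counted over several turns: 0 at the start with the knob over the yellow mark, growing clockwise as seen from above (6.283 a turn). It turns either way with light friction (about 2 N at the knob), and stays where it is left.
- toggle (a joint): Angle of the isolator's toggle in rad: 0 off (leaning to the red patch), 1 on (leaning to the green patch). It falls over centre at about 0.5 and rests held at either end; about 2 N at its tip moves it.
- toggle_tip (a point): Centre of the red ball (20 mm in diameter) at the toggle's tip, on a 12 mm rod, 58 mm from its pivot. The pivot lies on top of the white isolator box, 90 x 64 x 50 mm high. The ball is 101 mm above the bench in either end position and moves 56 mm horizontally between them.
- isolator: White fixed isolator box, 90 (x) x 64 (y) x 50 mm high; origin at the centre of its underside. The toggle swings from its -x side (red, off) to its +x side (green, on).
- lens_tube: Bystander: loose black lens tube, 44 mm in diameter, 55 mm tall, standing. Origin at the centre of its underside.
- driver: Bystander: loose screwdriver, 170 mm long, lying. Origin on it at bench level.
- led_module: Bystander: loose yellow LED module, 70 x 50 x 35 mm high. Origin at the centre of its underside.
- pin: The hinge pin; its origin is at its tip, z along the pin towards its head.
- puck_a_mid (a point): Centre (half-way up) of a loose reference puck: black cylinder 36 mm in diameter, 26 mm tall, 60 g, white top. May be absent. In a well its centre is 27 mm above the bench.
- well0 (a point): Centre of the floor of well 0 of the station, 14 mm above the bench; well 40 mm in diameter, 8 mm deep, chamfered. The three wells are 50 mm apart along station x; any puck may go in any well.
- puck_b_mid (a point): Centre (half-way up) of a loose reference puck: black cylinder 36 mm in diameter, 26 mm tall, 60 g, white top. May be absent. In a well its centre is 27 mm above the bench.
- well1 (a point): Centre of the floor of well 1 of the station, 14 mm above the bench; well 40 mm in diameter, 8 mm deep, chamfered. The three wells are 50 mm apart along station x; any puck may go in any well.
- puck_c_mid (a point): Centre (half-way up) of a loose reference puck: black cylinder 36 mm in diameter, 26 mm tall, 60 g, white top. May be absent. In a well its centre is 27 mm above the bench.
- well2 (a point): Centre of the floor of well 2 of the station, 14 mm above the bench; well 40 mm in diameter, 8 mm deep, chamfered. The three wells are 50 mm apart along station x; any puck may go in any well.
Things that resemble listed ones, but are neither listed nor needed, are in the scene too. Of the things shaped like the cover, the black one is meant.

How it is judged:
On the way, in this order (a step that is already met when the one before it is completed fails the run):
1. every puck present is seated in a well ((horizontal distance between puck_a_mid and well0 below 0.005 m or horizontal distance between puck_a_mid and well1 below 0.005 m or horizontal distance between puck_a_mid and well2 below 0.005 m) and z of each of puck_a_mid, puck_b_mid, puck_c_mid in the frame of station below 0.0295 m and angle between each of puck_a_mid, puck_b_mid, puck_c_mid's own z axis and vertical below 0.08 rad and (horizontal distance between puck_b_mid and well0 below 0.005 m or horizontal distance between puck_b_mid and well1 below 0.005 m or horizontal distance between puck_b_mid and well2 below 0.005 m) and (horizontal distance between puck_c_mid and well0 below 0.005 m or horizontal distance between puck_c_mid and well1 below 0.005 m or horizontal distance between puck_c_mid and well2 below 0.005 m)), for 0.2 s.
2. the cover half is seated between the guides, knuckle over knuckle (horizontal distance between cover_eye and knuckle below 0.004 m and z of cover_eye in the frame of station below 0.063 m and angle between the x axis of cover_handle and the x axis of station, either way round below 0.05 rad and angle between cover_handle's own z axis and vertical below 0.05 rad), for 0.2 s.
3. the pin is home through both knuckles (horizontal distance between pin_tip and knuckle below 0.005 m and z of pin_tip in the frame of station below 0.0195 m and angle between pin_grip's own z axis and vertical below 0.12 rad), for 0.2 s.
4. the crank stands at three full turns clockwise (value of joint crank between 18.4996 and 19.1996 rad and velocity of joint crank below 0.3 rad/s), for 0.4 s.
5. the toggle is on (value of joint toggle above 0.85 rad), for 0.2 s.
At the end, for the whole second after the job is handed in: Pucks in wells (5 mm, bottom within 2.5 mm of the floor); cover seated (knuckle holes within 4 mm, height 3 mm, yaw 0.05 rad); pin through both knuckles (5 mm), head within 3.5 mm of home; crank at three turns clockwise within 0.35 rad; toggle on; all at rest (all of step 1 and all of step 2 and all of step 3 and value of joint crank between 18.4996 and 19.1996 rad and value of joint toggle above 0.85 rad and linear speed of each of cover, pin below 0.02 m/s and velocity of joint crank between -0.1 and 0.1 rad/s); the robot touches nothing.
It fails at once if a bystander was moved more than 3 cm (distance of any of lens_tube, driver, led_module from where it was at the start of the episode above 0.03 m).
It fails at once if the crank was turned far past three turns (more than 0.6 rad) (value of joint crank above 19.4496 rad).
Of puck_a, puck_b, puck_c only 1 to 3 are there at a start; the rules pass over those that are not, and their reading is None.
At some moment in a run one of puck_a, puck_b, puck_c, cover may be knocked a few centimetres aside while the robot is not near it.
It also fails if it takes over 210 s, if anything falls off the work surface, if the arm or the gripper's body presses on something with over 40 N, if the wrist force passes 120 N, or if a joint passes its speed limit or range.

ROBOT

A 6-joint arm with a two-finger parallel gripper is mounted at the origin on the work surface. World frame = base frame: x ahead of the robot, y to its left, z up, the work surface at z = 0. Lengths are in m, angles in rad, forces in N, time in s.
With the tool pointing down it reaches from about 0.25 to 0.775 m from the base axis. Payload 8.9 kg.
Tool frame: the origin (TCP) lies at the very end of the fingers, on their centre line; the grasp point (between the pads) lies 19 mm behind it (robot.grip_point_offset is the distance from the TCP to the grasp point, in m); x points along the fingers, y is the direction in which the jaws open and shut, and the axes are right-handed (so a half turn about x gives the same grasp; the last joint's range is limited). The gripper opens to 85 mm and grips with 20 to 120 N. Pads are 22 mm wide; open, the fingers measure 114 mm over their backs; the gripper's body (76 mm by 85 mm) begins 54 mm behind the grasp point. The pads swing forward as they close: fully open they stand 13 mm farther back than shut.
Start: joints at [-0.139, 0.291, -0.153, 1.127, 0, 1.431], TCP at [0.525, 0, 0.231] pointing down, gripper open.
Joint ranges: [-2.52, 2.52], [-0.91, 1.74], [-1.3, 1.37], [-1.96, 2.02], [-1.52, 1.47], [-3.14, 3.14]. Speed limits (rad/s): [2.22, 2.22, 2.79, 3.14, 3.14, 3.14].

INTERFACE

Orientations are given as a 3x3 rotation matrix whose columns are the frame's x, y, z axes.
In Python, from rig import state, optics, robot gives the robot as it stands.
- The arm moves only by the shell command python3 -m pendant 'ROWS' [FORCE]. ROWS is JSON, a list of rows, each an object with "fingers": the opening, from 0 (shut) to 1 (fully open); "travel": the shift along the world's x, y, z in units of 60 mm (1.0 is 60 mm), a list of three; "twist": the turn, a rotation vector about the world's x, y, z in units of 10 degrees (1.0 is 10 degrees), a list of three. A call has 1 to 20 rows; each row is the pose to reach, as a shift and turn from the pose measured when the call began; what a row does not reach only later rows make up. A row lasts 1/8 s, in which the tool goes at most 62.5 mm and 10.7 degrees, less where a joint would pass 70% of its speed; a pose out of reach is approached as far as the arm can. A call with a gripper value outside its range is refused whole. The fingers move at their own pace and stop on an object; FORCE is the grip in N (left out, the last holds). Time passes only in rows, so rows that repeat a pose let the fingers close. It gives the time, the measured TCP pose, the force and the opening at its end, in the units of the state.
- state(): the state, without advancing time (a new reading comes with each control period).
- optics.snapshot(name): name is "scene" or "side" or "wrist"; returns a dict with "color" (400x640x3 uint8, red, green, blue), "camera_matrix" (3x3 intrinsics, pixels), "k1" (the pictures are not rectified: a ray, as slopes to the right and down, at radius r is drawn at 1 + k1 r^2 times it, then the intrinsics apply), "world_from_camera" (4x4, takes a point from camera to world coordinates). Camera axes: x right, y up, looking along -z (the intrinsics and any distortion apply to the point x, -y, -z); pixel columns grow to the right and rows downward; lengths in m; the calibration is good to about 2 mm. A picture is of the moment at which its call begins. There is no depth.
- robot.hand_in(): hands the job in, once; it reports no verdict.
The state is a dict: "time": time; "joints": joint angles; "joint_velocities": joint speeds; "joint_torque": joint torques, N m; "tcp_pos": TCP position; "ee_rot": TCP orientation; "wrist_force": force on the tool from outside, world axes, zero at the start; "torque": the same for the moment, N m; "gripper_width": finger opening in m.
Only numpy, scipy, OpenCV 4.12 (cv2) and the standard library are available. Lean on these libraries where they do the work, as an engineer would, in place of code of your own. Each camera call takes 0.05 s, during which the arm holds its last target. There are 200 camera calls.

## Working session

There is one attempt and no reset: what is moved stays moved. The work goes in short steps, Python scripts to look and compute and a shell command to move; the robot and the scene stay as the last step left them, time stands still between calls to the robot, and variables do not carry over. Pictures are saved under pics/ and viewed, about 12 in all and at most 16, crops included, and the job is handed in when it is done.

```bash
mkdir -p pics; cat > h.py <<'E'
import numpy as np, cv2, sys
from rig import state, optics, robot
import pickle
def snap(n,name):
    s=optics.snapshot(n); pickle.dump(s,open(f'pics/{name}.pkl','wb'))
    cv2.imwrite(f'pics/{name}.png',s['color'][:,:,::-1]); return s
def load(name): return pickle.load(open(f'pics/{name}.pkl','rb'))
def ray(s,u,v):
    K=s['camera_matrix']; d=np.array([(u-K[0,2])/K[0,0],(v-K[1,2])/K[1,1]])
    r=np.linalg.norm(d); q=r
    for _ in range(30): q=r/(1+s['k1']*q*q)
    d=d*(q/r if r>0 else 1); T=np.array(s['world_from_camera'])
    w=T[:3,:3]@np.array([d[0],-d[1],-1]); return T[:3,3],w/np.linalg.norm(w)
def atz(s,u,v,z):
    o,d=ray(s,u,v); return o+d*(z-o[2])/d[2]
def tri(*obs):
    A=np.zeros((3,3));b=np.zeros(3)
    for s,u,v in obs:
        o,d=ray(s,u,v);P=np.eye(3)-np.outer(d,d);A+=P;b+=P@o
    x=np.linalg.solve(A,b); 
    return x,[round(1000*np.linalg.norm((np.eye(3)-np.outer(ray(s,u,v)[1],ray(s,u,v)[1]))@(x-ray(s,u,v)[0])),1) for s,u,v in obs]
def proj(s,p):
    T=np.linalg.inv(s['world_from_camera']);c=T[:3,:3]@np.array(p)+T[:3,3]
    d=np.array([c[0],-c[1]])/-c[2]; d=d*(1+s['k1']*(d@d));K=s['camera_matrix']
    return K[0,0]*d[0]+K[0,2],K[1,1]*d[1]+K[1,2]
def crop(name,u0,v0,u1,v1,k,out):
    im=cv2.imread(f'pics/{name}.png')[v0:v1,u0:u1]
    cv2.imwrite(f'pics/{out}.png',cv2.resize(im,None,fx=k,fy=k,interpolation=cv2.INTER_CUBIC))
E
python3 - <<'E'
from h import *
np.set_printoptions(precision=3,suppress=True)
for n in('scene','side','wrist'):
    s=snap(n,n+'0');print(n,s['camera_matrix'],s['k1'],s['world_from_camera'])
st=state();print(st)
a=cv2.imread('pics/scene0.png');b=cv2.imread('pics/side0.png')
E
```

```text
scene [[486.729   0.    315.905]
 [  0.    486.729 199.428]
 [  0.      0.      1.   ]] 0.02711631789076597 [[ 0.25  -0.793  0.556  1.273]
 [ 0.968  0.198 -0.153 -0.306]
 [ 0.012  0.576  0.817  1.224]
 [ 0.     0.     0.     1.   ]]
side [[367.297   0.    314.657]
 [  0.    367.297 195.807]
 [  0.      0.      1.   ]] -0.014299884598957018 [[-0.775  0.3   -0.557 -0.116]
 [-0.632 -0.389  0.67   0.658]
 [-0.015  0.871  0.491  0.623]
 [ 0.     0.     0.     1.   ]]
wrist [[337.812   0.    317.804]
 [  0.    337.812 204.717]
 [  0.      0.      1.   ]] -0.019810643246168713 [[ 1.    -0.     0.002  0.525]
 [-0.     0.957  0.29   0.074]
 [-0.002 -0.29   0.957  0.374]
 [ 0.     0.     0.     1.   ]]
{'time': 0.15, 'joints': array([-0.139,  0.291, -0.154,  1.127, -0.   ,  1.432]), 'joint_velocities': array([ 0.002, -0.003,  0.001, -0.001,  0.001, -0.001]), 'joint_torque': array([  0.001, -53.737,  33.152,   0.011,  -0.   ,  -0.   ]), 'tcp_pos': array([0.525, 0.   , 0.231]), 'ee_rot': array([[-0.001,  1.   ,  0.   ],
       [ 0.   ,  0.   , -1.   ],
       [-1.   , -0.001, -0.   ]]), 'wrist_force': array([-0.009, -0.009,  0.444]), 'torque': array([ 0.007,  0.028, -0.042]), 'gripper_width': 0.08541628950869776}
```

View pics/scene0.png

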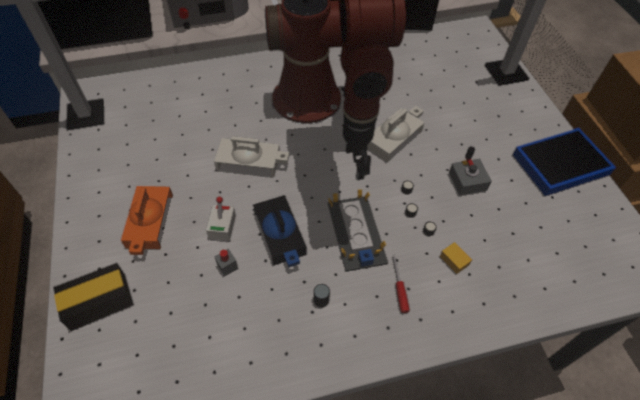

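View pics/side0.png

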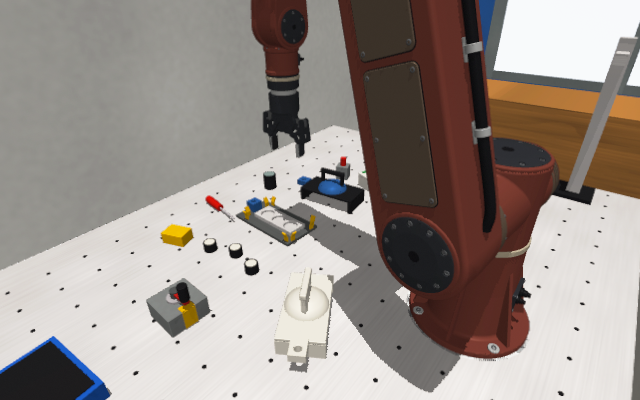

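Scene view: the black cover with the blue dome is at (280,230). Its look-alikes are orange (148,220) and white (248,156) and (397,133). The station is at (357,232), with three pucks at (407,187), (411,210) and (430,228). The red-headed pin in its holder is at (225,260); the other red thing is the toggle at (220,203). The crank box is at (470,175), and the bystanders are the tube (321,295), driver (402,290) and LED module (456,257). Next is a close crop.

```bash
python3 - <<'E'
from h import *
crop('scene0',195,120,505,320,2.55,'c1')
im=cv2.imread('pics/side0.png')
a=cv2.resize(im[155:365,140:340],None,fx=2.8,fy=2.8,interpolation=cv2.INTER_CUBIC)
cv2.imwrite('pics/c2.png',a)
E
```

```text
(no output)
```

View pics/c1.png

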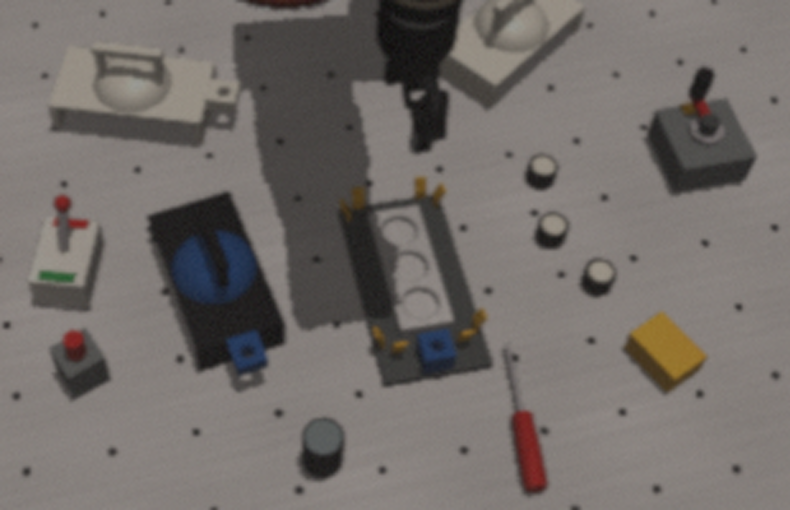

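View pics/c2.png

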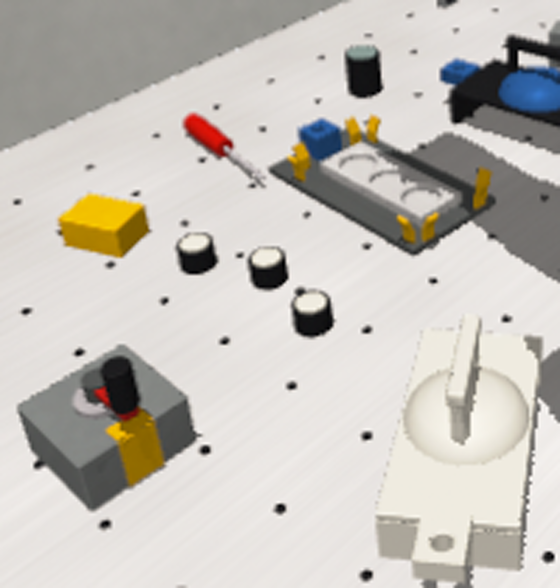

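The crops confirm the black cover with the blue dome, and three pucks. Positions follow from the two views.

```bash
python3 - <<'E'
from h import *
np.set_printoptions(precision=4,suppress=True)
s=load('scene0');d=load('side0')
S=lambda x,y:(s,195+x/2.55,120+y/2.55); D=lambda x,y:(d,140+x/2.8,155+y/2.8)
P=dict(puckA=((543,163),(311,300)),puckB=((553,222),(267,255)),puckC=((600,269),(195,239)),
wA=((399,233),(428,197)),wB=((409,267),(390,180)),wC=((419,303),(357,162)),kn=((436,342),(320,128)),
knobtop=((706,74),(118,366)),led=((665,340),(103,212)),tube=((323,433),(363,53)),coverkn=((245,350),(460,66)))
for k,(a,b) in P.items(): print(k,*tri(S(*a),D(*b)))
for k,a,z in [('kn eye',(437,340),.04),('well0',(399,233),.022),('well2',(419,303),.022),('covkn',(246,345),.05),('cov hand mid',(213,260),.103),('holder pin top',(74,340),.08),('togtip',(62,202),.101),('wA',(543,163),.026),('green',(57,276),.05),('red',(70,223),.05)]: print(k,atz(*S(*a),z))
E
```

```text
puckA [0.4712 0.2072 0.0287] [np.float64(1.3), np.float64(1.3)]
puckB [0.5549 0.1879 0.0281] [np.float64(1.6), np.float64(1.6)]
puckC [0.6294 0.2158 0.0293] [np.float64(1.7), np.float64(1.7)]
wA [0.5149 0.0096 0.015 ] [np.float64(5.4), np.float64(5.4)]
wB [0.5663 0.009  0.0166] [np.float64(2.0), np.float64(2.0)]
wC [0.6174 0.0063 0.0191] [np.float64(0.4), np.float64(0.4)]
kn [0.679  0.0036 0.0394] [np.float64(1.3), np.float64(1.3)]
knobtop [0.4471 0.4057 0.1095] [np.float64(3.0), np.float64(3.0)]
led [0.7349 0.2483 0.034 ] [np.float64(0.9), np.float64(0.9)]
tube [ 0.7581 -0.1444  0.0531] [np.float64(1.4), np.float64(1.4)]
coverkn [ 0.6429 -0.1996  0.048 ] [np.float64(0.9), np.float64(0.9)]
kn eye [0.6781 0.0062 0.04  ]
well0 [0.5232 0.0116 0.022 ]
well2 [0.6192 0.0059 0.022 ]
covkn [ 0.6391 -0.1968  0.05  ]
cov hand mid [ 0.5588 -0.2131  0.103 ]
holder pin top [ 0.6057 -0.372   0.08  ]
togtip [ 0.4428 -0.3587  0.101 ]
wA [0.4702 0.2094 0.026 ]
green [ 0.5037 -0.3804  0.05  ]
red [ 0.4365 -0.3564  0.05  ]
```

```bash
python3 -m pendant '[{"fingers":1,"travel":[0.1,0.8,0],"twist":[0,0,0.9]},{"fingers":1,"travel":[0.2,1.7,0],"twist":[0,0,1.9]},{"fingers":0.8,"travel":[0.3,2.5,0],"twist":[0,0,2.9]},{"fingers":0.8,"travel":[0.4,3.2,0],"twist":[0,0,3.9]},{"fingers":0.8,"travel":[0.5,3.2,0],"twist":[0,0,4.9]},{"fingers":0.8,"travel":[0.5,3.2,0],"twist":[0,0,5.9]},{"fingers":0.8,"travel":[0.5,3.2,0],"twist":[0,0,6.9]},{"fingers":0.8,"travel":[0.5,3.2,0],"twist":[0,0,7.9]},{"fingers":0.8,"travel":[0.5,3.2,0],"twist":[0,0,8.8]},{"fingers":0.8,"travel":[0.5,3.2,0],"twist":[0,0,8.8]},{"fingers":0.8,"travel":[0.5,3.2,0],"twist":[0,0,8.8]}]'
python3 - <<'E'
from h import *
s=snap('wrist','w1'); st=state(); print(st['joints'],st['wrist_force'])
for p in [(.4712,.2072,.026),(.5549,.1879,.026),(.6294,.2158,.026)]: print(proj(s,p))
a=cv2.imread('pics/wrist0.png');b=cv2.imread('pics/w1.png')
cv2.imwrite('pics/ww.png',cv2.resize(np.vstack([a,b]),None,fx=.75,fy=.75,interpolation=cv2.INTER_AREA))
E
```

```text
time: 1.52
tcp_pos: [0.5546, 0.192, 0.2307]
ee_rot: [[-0.001, 0.038, 0.999], [-0.001, 0.999, -0.038], [-1.0, -0.001, -0.0]]
wrist_force: [-0.3, -0.1, 0.5]
gripper_width: 0.0685
[ 2.09304352e-01  4.10415661e-01  2.04666841e-02  1.18145476e+00
 -9.37171592e-04  2.47064734e-01] [-0.04277356 -0.15070504  0.79231905]
(np.float64(330.59168086426473), np.float64(92.49780320428437))
(np.float64(314.44911803191087), np.float64(176.90970068690086))
(np.float64(342.26392499452567), np.float64(241.57268328357458))
```

View pics/ww.png

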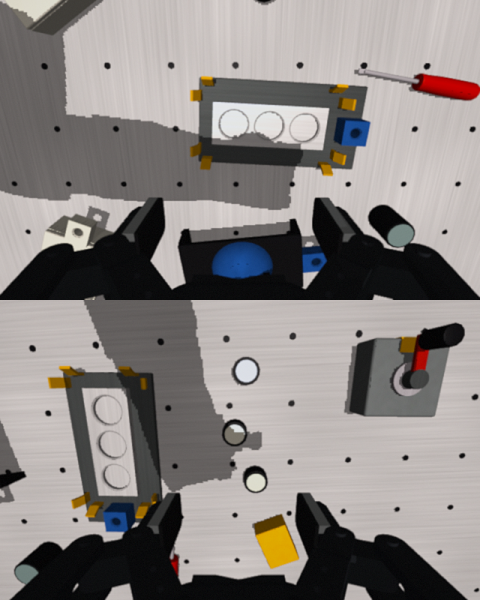

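Top half (wrist0, shown at 0.75): wells at (234,123), (269,125) and (304,127), knuckle hole at (351,132). Bottom half (w1): pucks at (246,71), (235,133) and (256,179), wells at (109,109), (113,144) and (117,177). Now refine with both views.

```bash
python3 - <<'E'
from h import *
np.set_printoptions(precision=4,suppress=True)
a=load('wrist0');b=load('w1');k=.75
for n,p,q in [('w0',(234,123),(109,109.5)),('w1',(269,125),(113,144)),('w2',(304,127),(117.3,176.5)),('eye',(352,131),(117,219))]:
  print(n,*tri((a,p[0]/k,p[1]/k),(b,q[0]/k,q[1]/k)),atz(a,p[0]/k,p[1]/k,.04 if n=='eye' else .022),atz(b,q[0]/k,q[1]/k,.04 if n=='eye' else .022))
g=cv2.cvtColor(b['color'],cv2.COLOR_RGB2GRAY)
for n,u,v in [('A',328,94.7),('B',313,177),('C',341,239)]: print(n,atz(b,u,v,.026))
print('knob top',atz(b,455/k,33/k,.114),'axis', atz(b,412/k,78/k,.07))
E
```

```text
w0 [0.5171 0.0104 0.0159] [np.float64(0.5), np.float64(0.5)] [0.5177 0.0116 0.022 ] [0.5161 0.0133 0.022 ]
w1 [0.567  0.0079 0.0176] [np.float64(0.5), np.float64(0.5)] [0.5669 0.0088 0.022 ] [0.5654 0.01   0.022 ]
w2 [0.6173 0.0053 0.0181] [np.float64(0.0), np.float64(0.0)] [0.6163 0.006  0.022 ] [0.6157 0.0073 0.022 ]
eye [0.6768 0.0042 0.0404] [np.float64(0.1), np.float64(0.1)] [0.6768 0.0041 0.04  ] [0.6771 0.004  0.04  ]
A [0.4732 0.2046 0.026 ]
B [0.5549 0.1864 0.026 ]
C [0.6263 0.2145 0.026 ]
knob top [0.4469 0.4023 0.114 ] axis [0.4884 0.3958 0.07  ]
```

```bash
python3 -m pendant '[{"fingers":0.8,"travel":[0,-0.09,-0.9],"twist":[0,0,0]},{"fingers":0.8,"travel":[0,-0.09,-1.8],"twist":[0,0,0]},{"fingers":0.8,"travel":[0,-0.09,-2.7],"twist":[0,0,0]},{"fingers":0.8,"travel":[0,-0.09,-3.4],"twist":[0,0,0]},{"fingers":0.8,"travel":[0,-0.09,-3.68],"twist":[0,0,0]},{"fingers":0.8,"travel":[0,-0.09,-3.68],"twist":[0,0,0]},{"fingers":0.2,"travel":[0,-0.09,-3.68],"twist":[0,0,0]},{"fingers":0.2,"travel":[0,-0.09,-3.68],"twist":[0,0,0]},{"fingers":0.2,"travel":[0,-0.09,-3.68],"twist":[0,0,0]},{"fingers":0.2,"travel":[0,-0.09,-3.68],"twist":[0,0,0]}]' 30
python3 -m pendant '[{"fingers":0.2,"travel":[0,0,0.9],"twist":[0,0,0]},{"fingers":0.2,"travel":[0,-0.8,1.6],"twist":[0,0,0]},{"fingers":0.2,"travel":[0,-1.7,1.6],"twist":[0,0,0]},{"fingers":0.2,"travel":[0,-2.5,1.6],"twist":[0,0,0]},{"fingers":0.2,"travel":[0,-2.96,1.6],"twist":[0,0,0]},{"fingers":0.2,"travel":[0,-2.96,1.6],"twist":[0,0,0]},{"fingers":0.2,"travel":[0,-2.96,1.6],"twist":[0,0,0]}]'
python3 - <<'E'
from h import *
s=snap('wrist','w2'); print(state()['tcp_pos'],state()['joints'])
for x in(-.05,0,.05): print(proj(s,(.5655+x,.009-.05*x,.022)))
print(proj(s,(.677,.004,.04)))
crop('w2',200,100,440,340,2.5,'w2c')
E
```

```text
time: 2.82
tcp_pos: [0.556, 0.187, 0.0119]
ee_rot: [[0.003, 0.038, 0.999], [-0.0, 0.999, -0.038], [-1.0, -0.0, 0.003]]
wrist_force: [-0.4, -0.7, 6.1]
gripper_width: 0.0346
time: 3.7
tcp_pos: [0.5562, 0.0098, 0.1085]
ee_rot: [[0.004, 0.038, 0.999], [-0.0, 0.999, -0.038], [-1.0, 0.0, 0.004]]
wrist_force: [0.3, 0.1, -0.1]
gripper_width: 0.0345
[0.55612705 0.01018556 0.10829727] [-1.13273769e-01  4.44024151e-01 -2.67953326e-01  8.55576693e-01
  2.47724723e-04 -7.61419904e-02]
(np.float64(318.5480592583237), np.float64(153.5962281479899))
(np.float64(317.6879075323501), np.float64(222.89621624579556))
(np.float64(316.9260012880741), np.float64(284.2685753269101))
(np.float64(316.74339338299256), np.float64(366.8063077346826))
```

View pics/w2c.png

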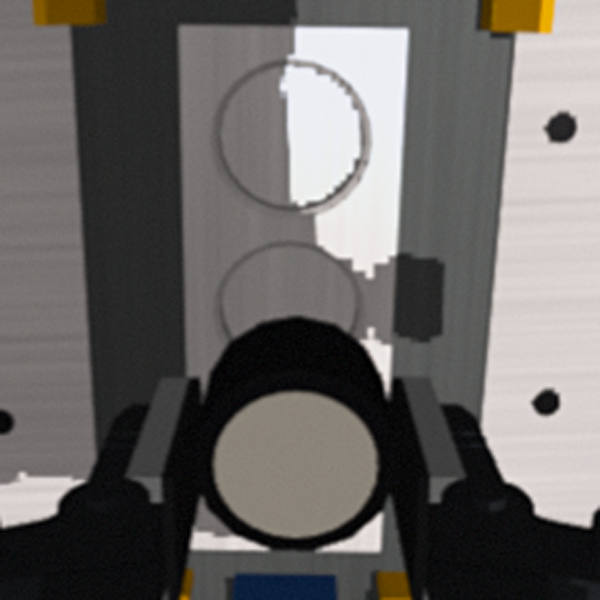

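Well 0 sits at crop (293,136), well 1 at about (289.5,312), and the held puck's top at (295,466).

```bash
python3 - <<'E'
from h import *
np.set_printoptions(precision=4,suppress=True)
s=load('w2'); f=lambda x,y,z:atz(s,200+x/2.5,100+y/2.5,z)
print(f(293,136,.022),f(289.5,312,.022),'puck',f(295.5,466,.1224), 'blockmid',f(294.5,25,.022),f(288,550,.022))
E
```

```text
[0.516  0.0106 0.022 ] [0.5669 0.0076 0.022 ] puck [0.5579 0.0095 0.1224] blockmid [0.4869 0.0121 0.022 ] [0.6476 0.0039 0.022 ]
```

```bash
python3 -m pendant '[{"fingers":0.2,"travel":[0.6,-0.07,0],"twist":[0,0,0]},{"fingers":0.2,"travel":[0.98,-0.07,0],"twist":[0,0,0]},{"fingers":0.2,"travel":[0.98,-0.07,-0.5],"twist":[0,0,0]},{"fingers":0.2,"travel":[0.98,-0.07,-1.0],"twist":[0,0,0]},{"fingers":0.2,"travel":[0.98,-0.07,-1.15],"twist":[0,0,0]},{"fingers":0.2,"travel":[0.98,-0.07,-1.25],"twist":[0,0,0]},{"fingers":0.2,"travel":[0.98,-0.07,-1.35],"twist":[0,0,0]},{"fingers":0.2,"travel":[0.98,-0.07,-1.37],"twist":[0,0,0]}]'
```

```text
time: 4.75
tcp_pos: [0.6152, 0.006, 0.0264]
ee_rot: [[0.004, 0.037, 0.999], [-0.0, 0.999, -0.037], [-1.0, 0.0, 0.004]]
wrist_force: [0.1, -0.2, -0.3]
gripper_width: 0.0347
```

```bash
python3 -m pendant '[{"fingers":0.65,"travel":[0,0,0],"twist":[0,0,0]},{"fingers":0.65,"travel":[0,0,0],"twist":[0,0,0]},{"fingers":0.65,"travel":[0,0,0.9],"twist":[0,0,0]},{"fingers":0.65,"travel":[0,0,1.7],"twist":[0,0,0]},{"fingers":0.65,"travel":[0,0.8,2],"twist":[0,0,0]},{"fingers":0.7,"travel":[0,1.6,2],"twist":[0,0,0]},{"fingers":0.75,"travel":[0.1,2.4,2],"twist":[0,0,0]},{"fingers":0.8,"travel":[0.18,3.2,2],"twist":[0,0,0]},{"fingers":0.8,"travel":[0.18,3.47,2],"twist":[0,0,0]},{"fingers":0.8,"travel":[0.18,3.47,2],"twist":[0,0,0]},{"fingers":0.8,"travel":[0.18,3.47,2],"twist":[0,0,0]}]'
cat >> h.py <<'E'
def pucks(name):
    "white puck tops ringed by black: centroid of blobs, positions for z=.026 and .040"
    s=load(name);g=cv2.cvtColor(s['color'],cv2.COLOR_RGB2GRAY)
    n,l,st,c=cv2.connectedComponentsWithStats((g>105).astype(np.uint8))
    for i in range(1,n):
        x,y,w,h,a=st[i]
        if 15<w<110 and 15<h<110 and a>.68*w*h and .6<w/h<1.6:
            p=atz(s,*c[i],.026); print(c[i].round(1),(w,h,a),'z26',p.round(4),'z40',atz(s,*c[i],.04).round(4))
E
python3 - <<'E'
from h import *
s=snap('wrist','w3');pucks('w3');print(state()['tcp_pos'])
for p in[(.4732,.2046,.026),(.6263,.2145,.026),(.6167,.0055,.04)]:print(proj(s,p))
E
```

```text
time: 6.12
tcp_pos: [0.6261, 0.2128, 0.1465]
ee_rot: [[0.004, 0.038, 0.999], [-0.001, 0.999, -0.038], [-1.0, -0.0, 0.004]]
wrist_force: [-0.3, -0.8, -0.7]
gripper_width: 0.0687
[ 50.9 200.1] (np.int32(37), np.int32(35), np.int32(1003)) z26 [ 0.6197 -0.0072  0.026 ] z40 [0.616  0.0047 0.04  ]
[320.3 203.1] (np.int32(33), np.int32(33), np.int32(823)) z26 [0.6308 0.2142 0.026 ] z40 [0.6265 0.2143 0.04  ]
[154.8 391.2] (np.int32(24), np.int32(20), np.int32(349)) z26 [0.8198 0.0426 0.026 ] z40 [0.8055 0.0517 0.04  ]
[0.62609938 0.21265923 0.14652307]
(np.float64(297.8443006603658), np.float64(-16.61936520376375))
(np.float64(320.41980181645465), np.float64(197.87949522076073))
(np.float64(52.205635945439155), np.float64(200.93728166361328))
```

```bash
python3 -m pendant '[{"fingers":0.8,"travel":[0.06,0.03,-0.9],"twist":[0,0,0]},{"fingers":0.8,"travel":[0.06,0.03,-1.7],"twist":[0,0,0]},{"fingers":0.8,"travel":[0.06,0.03,-2.27],"twist":[0,0,0]},{"fingers":0.8,"travel":[0.06,0.03,-2.27],"twist":[0,0,0]},{"fingers":0.2,"travel":[0.06,0.03,-2.27],"twist":[0,0,0]},{"fingers":0.2,"travel":[0.06,0.03,-2.27],"twist":[0,0,0]},{"fingers":0.2,"travel":[0.06,0.03,-2.27],"twist":[0,0,0]},{"fingers":0.2,"travel":[0.06,0.03,-2.27],"twist":[0,0,0]}]'
python3 -m pendant '[{"fingers":0.2,"travel":[0,0,0.9],"twist":[0,0,0]},{"fingers":0.2,"travel":[-0.4,-0.8,1.6],"twist":[0,0,0]},{"fingers":0.2,"travel":[-0.8,-1.7,1.6],"twist":[0,0,0]},{"fingers":0.2,"travel":[-1.05,-2.5,1.6],"twist":[0,0,0]},{"fingers":0.2,"travel":[-1.05,-3.4,1.6],"twist":[0,0,0]},{"fingers":0.2,"travel":[-1.05,-3.45,1.6],"twist":[0,0,0]},{"fingers":0.2,"travel":[-1.05,-3.45,1.6],"twist":[0,0,0]}]'
python3 - <<'E'
from h import *
s=snap('wrist','w4'); pucks('w4');st=state();print(st['tcp_pos'],st['wrist_force'])
s['color'];n='w4'
z=st['tcp_pos'][2]-.0115+.026
g=cv2.cvtColor(s['color'],cv2.COLOR_RGB2GRAY);w=(g>100).astype(np.uint8);cn,l,ss,c=cv2.connectedComponentsWithStats(w)
for i in range(1,cn):
    if abs(c[i][0]-318)<40 and abs(c[i][1]-285)<40 and ss[i][4]>500: print('held',ss[i],c[i],atz(s,*c[i],z))
E
```

```text
time: 7.18
tcp_pos: [0.6313, 0.2145, 0.0127]
ee_rot: [[0.007, 0.039, 0.999], [-0.0, 0.999, -0.039], [-1.0, -0.0, 0.007]]
wrist_force: [-0.7, -0.9, 5.7]
gripper_width: 0.0348
time: 8.05
tcp_pos: [0.5688, 0.0075, 0.1096]
ee_rot: [[0.009, 0.04, 0.999], [-0.0, 0.999, -0.04], [-1.0, 0.0, 0.009]]
wrist_force: [-0.6, -0.3, 0.7]
gripper_width: 0.0346
[624.1  54.9] (np.int32(34), np.int32(49), np.int32(1390)) z26 [0.4731 0.2035 0.026 ] z40 [0.4743 0.1915 0.04  ]
[317.7 281.9] (np.int32(64), np.int32(57), np.int32(2898)) z26 [0.625  0.0048 0.026 ] z40 [0.6168 0.0052 0.04  ]
[0.56863437 0.00820082 0.10931161] [ 0.70752786  0.50899316 -0.11308931]
held [ 286  254   65   57 2916] [317.66838134 281.85253772] [0.56797754 0.00708081 0.12381161]
```

```bash
python3 -m pendant '[{"fingers":0.2,"travel":[-0.02,0.01,-0.5],"twist":[0,0.05,0]},{"fingers":0.2,"travel":[-0.02,0.01,-1.0],"twist":[0,0.05,0]},{"fingers":0.2,"travel":[-0.02,0.01,-1.15],"twist":[0,0.05,0]},{"fingers":0.2,"travel":[-0.02,0.01,-1.25],"twist":[0,0.05,0]},{"fingers":0.2,"travel":[-0.02,0.01,-1.35],"twist":[0,0.05,0]},{"fingers":0.2,"travel":[-0.02,0.01,-1.38],"twist":[0,0.05,0]}]'
python3 -m pendant '[{"fingers":0.65,"travel":[0,0,0],"twist":[0,0,0]},{"fingers":0.65,"travel":[0,0,0],"twist":[0,0,0]},{"fingers":0.65,"travel":[0,0,0.9],"twist":[0,0,0]},{"fingers":0.65,"travel":[0,0,1.7],"twist":[0,0,0]},{"fingers":0.65,"travel":[-0.4,0.8,2],"twist":[0,0,0]},{"fingers":0.7,"travel":[-0.8,1.6,2],"twist":[0,0,0]},{"fingers":0.75,"travel":[-1.2,2.4,2],"twist":[0,0,0]},{"fingers":0.8,"travel":[-1.53,3.1,2],"twist":[0,0,0]},{"fingers":0.8,"travel":[-1.56,3.28,2],"twist":[0,0,0]},{"fingers":0.8,"travel":[-1.56,3.28,2],"twist":[0,0,0]}]'
python3 - <<'E'
from h import *
s=snap('wrist','w5');pucks('w5')
for p in[(.4732,.2046,.026),(.5668,.008,.04)]:print(proj(s,p))
E
```

```text
time: 8.85
tcp_pos: [0.5677, 0.0089, 0.0268]
ee_rot: [[0.0, 0.038, 0.999], [-0.0, 0.999, -0.038], [-1.0, -0.0, 0.0]]
wrist_force: [-0.9, -0.5, 2.9]
gripper_width: 0.0346
time: 10.1
tcp_pos: [0.4745, 0.2059, 0.147]
ee_rot: [[0.001, 0.037, 0.999], [-0.0, 0.999, -0.037], [-1.0, -0.0, 0.001]]
wrist_force: [-0.5, 0.3, -0.0]
gripper_width: 0.0685
[316.6 195.8] (np.int32(34), np.int32(33), np.int32(862)) z26 [0.4728 0.2046 0.026 ] z40 [0.4689 0.2048 0.04  ]
[ 92.2 311.8] (np.int32(33), np.int32(27), np.int32(608)) z26 [ 0.575 -0.005  0.026] z40 [0.5657 0.0063 0.04  ]
(np.float64(316.6187710737398), np.float64(196.3376648470134))
(np.float64(94.37674561115458), np.float64(312.79832361940544))
```

```bash
python3 -m pendant '[{"fingers":0.8,"travel":[-0.03,-0.02,-0.9],"twist":[0,0,0]},{"fingers":0.8,"travel":[-0.03,-0.02,-1.7],"twist":[0,0,0]},{"fingers":0.8,"travel":[-0.03,-0.02,-2.27],"twist":[0,0,0]},{"fingers":0.8,"travel":[-0.03,-0.02,-2.27],"twist":[0,0,0]},{"fingers":0.2,"travel":[-0.03,-0.02,-2.27],"twist":[0,0,0]},{"fingers":0.2,"travel":[-0.03,-0.02,-2.27],"twist":[0,0,0]},{"fingers":0.2,"travel":[-0.03,-0.02,-2.27],"twist":[0,0,0]},{"fingers":0.2,"travel":[-0.03,-0.02,-2.27],"twist":[0,0,0]}]'
python3 -m pendant '[{"fingers":0.2,"travel":[0,0,0.9],"twist":[0,0,0]},{"fingers":0.2,"travel":[0.3,-0.8,1.6],"twist":[0,0,0]},{"fingers":0.2,"travel":[0.6,-1.7,1.6],"twist":[0,0,0]},{"fingers":0.2,"travel":[0.72,-2.5,1.6],"twist":[0,0,0]},{"fingers":0.2,"travel":[0.72,-3.2,1.6],"twist":[0,0,0]},{"fingers":0.2,"travel":[0.72,-3.23,1.6],"twist":[0,0,0]},{"fingers":0.2,"travel":[0.72,-3.23,1.6],"twist":[0,0,0]}]'
python3 - <<'E'
from h import *
s=snap('wrist','w6'); pucks('w6');st=state();print(st['tcp_pos'],st['wrist_force'])
z=st['tcp_pos'][2]-.0115+.026
g=cv2.cvtColor(s['color'],cv2.COLOR_RGB2GRAY);w=(g>100).astype(np.uint8);cn,l,ss,c=cv2.connectedComponentsWithStats(w)
for i in range(1,cn):
    if abs(c[i][0]-318)<40 and abs(c[i][1]-285)<40 and ss[i][4]>500: print('held',ss[i],c[i],atz(s,*c[i],z))
E
```

```text
time: 11.15
tcp_pos: [0.4745, 0.204, 0.0125]
ee_rot: [[0.004, 0.038, 0.999], [-0.0, 0.999, -0.038], [-1.0, -0.0, 0.004]]
wrist_force: [0.3, -2.3, 5.4]
gripper_width: 0.0345
time: 12.02
tcp_pos: [0.518, 0.0104, 0.1093]
ee_rot: [[0.005, 0.039, 0.999], [-0.0, 0.999, -0.039], [-1.0, 0.0, 0.005]]
wrist_force: [-0.2, 0.4, -0.0]
gripper_width: 0.0346
[317.8 279.8] (np.int32(64), np.int32(58), np.int32(2918)) z26 [0.5718 0.0079 0.026 ] z40 [0.5638 0.0082 0.04  ]
[317.2 342. ] (np.int32(38), np.int32(33), np.int32(963)) z26 [0.6281 0.0052 0.026 ] z40 [0.6166 0.0057 0.04  ]
[ 13.9 383.9] (np.int32(36), np.int32(35), np.int32(952)) z26 [ 0.6636 -0.2574  0.026 ] z40 [ 0.65   -0.2407  0.04  ]
[0.5178767  0.01092624 0.10909283] [-0.17758048  0.63295011 -0.5113162 ]
held [ 286  251   65   58 2937] [317.76166156 279.70956759] [0.51614981 0.0100529  0.12359283]
```

```bash
python3 -m pendant '[{"fingers":0.2,"travel":[0,0.01,-0.5],"twist":[0,0.02,0]},{"fingers":0.2,"travel":[0,0.01,-1.0],"twist":[0,0.02,0]},{"fingers":0.2,"travel":[0,0.01,-1.15],"twist":[0,0.02,0]},{"fingers":0.2,"travel":[0,0.01,-1.25],"twist":[0,0.02,0]},{"fingers":0.2,"travel":[0,0.01,-1.35],"twist":[0,0.02,0]},{"fingers":0.2,"travel":[0,0.01,-1.38],"twist":[0,0.02,0]}]'
python3 -m pendant '[{"fingers":0.65,"travel":[0,0,0],"twist":[0,0,0]},{"fingers":0.65,"travel":[0,0,0],"twist":[0,0,0]},{"fingers":0.65,"travel":[0,0,0.9],"twist":[0,0,0]},{"fingers":0.65,"travel":[0,0,1.7],"twist":[0,0,0]},{"fingers":0.65,"travel":[0,-0.8,2.5],"twist":[0,0,0.5]},{"fingers":0.65,"travel":[0,-1.6,3.2],"twist":[0,0,1]},{"fingers":0.65,"travel":[0,-2.4,3.4],"twist":[0,0,1]},{"fingers":0.65,"travel":[0,-3,3.4],"twist":[0,0,1]},{"fingers":0.65,"travel":[0,-3.6,3.4],"twist":[0,0,1]},{"fingers":0.65,"travel":[0,-3.6,3.4],"twist":[0,0,1]},{"fingers":0.65,"travel":[0,-3.6,3.4],"twist":[0,0,1]}]'
python3 - <<'E'
from h import *
s=snap('wrist','w7');st=state();print(st['tcp_pos'],st['joints'])
cv2.imwrite('pics/w7b.png',cv2.resize(cv2.imread('pics/w7.png'),(800,500),interpolation=cv2.INTER_CUBIC))
E
```

```text
time: 12.82
tcp_pos: [0.5182, 0.0116, 0.0265]
ee_rot: [[0.002, 0.038, 0.999], [-0.0, 0.999, -0.038], [-1.0, 0.0, 0.002]]
wrist_force: [-2.0, 1.1, 10.7]
gripper_width: 0.0346
time: 14.2
tcp_pos: [0.518, -0.204, 0.2305]
ee_rot: [[0.002, -0.136, 0.991], [0.001, 0.991, 0.136], [-1.0, 0.001, 0.002]]
wrist_force: [-0.1, -0.3, -0.6]
gripper_width: 0.0555
[ 0.51804699 -0.20367447  0.23057366] [-0.50680165  0.35021117 -0.07036491  1.14894     0.00147699 -0.64392013]
```

View pics/w7b.png

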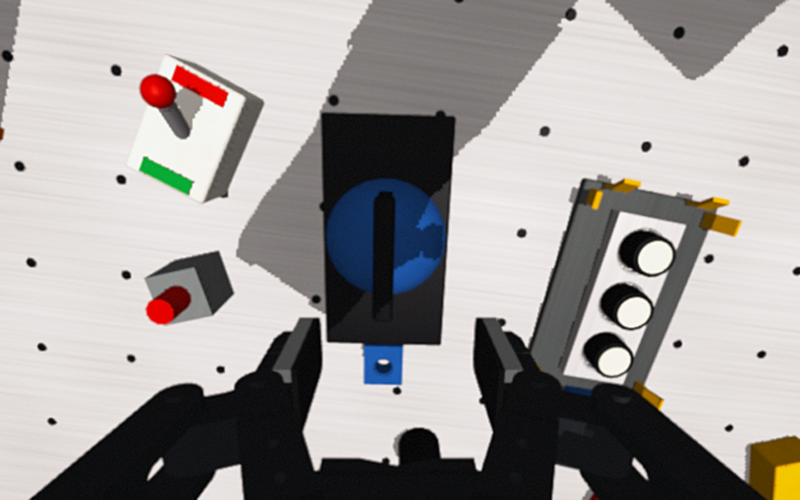

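The wrist view shows all three pucks seated. The cover's hole is at (383,365), its bar runs from (384,194) to (383,320), and the flange corners are (322,113), (455,118), (440,344) and (328,342). The pin's head top is at (161,311), the toggle ball at (157,91).

```bash
python3 - <<'E'
from h import *
np.set_printoptions(precision=4,suppress=True)
s=load('w7');f=lambda x,y,z:atz(s,x/1.25,y/1.25,z)
sc=load('scene0');S=lambda x,y:(sc,195+x/2.55,120+y/2.55)
eye=f(383,364,.05);print('eye',eye)
c=[f(*p,.046) for p in[(322,113),(455,118),(440,344),(328,342)]];print(*c,'mean',np.mean(c,0))
print('bar',f(384,196,.11),f(383,320,.11))
print('eye tri',*tri((s,383/1.25,364/1.25),S(244,346)))
print('pin top',f(161,311,.08),*tri((s,161/1.25,311/1.25),S(74,338)))
print('ball',f(157,91,.101),*tri((s,157/1.25,91/1.25),S(62,203)))
print('iso red',f(200,85,.05),'green',f(167,175,.05))
print('pucks',f(655,257,.04),f(634,312,.04),f(614,358,.04))
E
```

```text
eye [ 0.6409 -0.1999  0.05  ]
[ 0.4414 -0.2707  0.046 ] [ 0.4316 -0.173   0.046 ] [ 0.6171 -0.1533  0.046 ] [ 0.6284 -0.2497  0.046 ] mean [ 0.5296 -0.2117  0.046 ]
bar [ 0.486  -0.2171  0.11  ] [ 0.5705 -0.207   0.11  ]
eye tri [ 0.6403 -0.1996  0.0511] [np.float64(0.4), np.float64(0.4)]
pin top [ 0.6006 -0.3747  0.08  ] [ 0.6017 -0.3734  0.0788] [np.float64(1.8), np.float64(1.8)]
ball [ 0.4423 -0.3621  0.101 ] [ 0.4432 -0.3602  0.1016] [np.float64(1.7), np.float64(1.7)]
iso red [ 0.4339 -0.3587  0.05  ] green [ 0.5017 -0.3835  0.05  ]
pucks [0.5167 0.0124 0.04  ] [0.5674 0.0098 0.04  ] [0.6135 0.0054 0.04  ]
```

```bash
python3 -m pendant '[{"fingers":0.65,"travel":[0.17,-0.13,-0.8],"twist":[0,0,-0.15]},{"fingers":0.65,"travel":[0.17,-0.13,-1.6],"twist":[0,0,-0.15]},{"fingers":0.65,"travel":[0.17,-0.13,-2.2],"twist":[0,0,-0.15]},{"fingers":0.65,"travel":[0.17,-0.13,-2.44],"twist":[0,0,-0.15]},{"fingers":0.65,"travel":[0.17,-0.13,-2.44],"twist":[0,0,-0.15]},{"fingers":0,"travel":[0.17,-0.13,-2.44],"twist":[0,0,-0.15]},{"fingers":0,"travel":[0.17,-0.13,-2.44],"twist":[0,0,-0.15]},{"fingers":0,"travel":[0.17,-0.13,-2.44],"twist":[0,0,-0.15]},{"fingers":0,"travel":[0.17,-0.13,-2.44],"twist":[0,0,-0.15]},{"fingers":0,"travel":[0.17,-0.13,-2.44],"twist":[0,0,-0.15]}]' 100
```

```text
time: 15.5
tcp_pos: [0.5291, -0.2121, 0.0856]
ee_rot: [[0.004, -0.11, 0.994], [-0.001, 0.994, 0.11], [-1.0, -0.001, 0.004]]
wrist_force: [-1.0, 0.2, 6.3]
gripper_width: 0.0123
```

```bash
python3 -m pendant '[{"fingers":0,"travel":[0,0,0.3],"twist":[0,0,0]},{"fingers":0,"travel":[0,0,0.8],"twist":[0,0,0]},{"fingers":0,"travel":[0,0,1.4],"twist":[0,0,0]},{"fingers":0,"travel":[0.1,0.5,1.5],"twist":[0,0,-0.2]},{"fingers":0,"travel":[0.3,1.2,1.5],"twist":[0,0,-0.4]},{"fingers":0,"travel":[0.4,1.9,1.5],"twist":[0,0,-0.6]},{"fingers":0,"travel":[0.5,2.6,1.5],"twist":[0,0,-0.8]},{"fingers":0,"travel":[0.6,3.2,1.5],"twist":[0,0,-0.92]},{"fingers":0,"travel":[0.63,3.55,1.5],"twist":[0,0,-0.92]},{"fingers":0,"travel":[0.63,3.67,1.5],"twist":[0,0,-0.92]},{"fingers":0,"travel":[0.63,3.67,1.5],"twist":[0,0,-0.92]},{"fingers":0,"travel":[0.63,3.67,1.5],"twist":[0,0,-0.92]}]'
python3 - <<'E'
from h import *
s=snap('wrist','w8');d=snap('side','d8');c=snap('scene','s8')
a=cv2.resize(cv2.imread('pics/w8.png'),(480,300),interpolation=cv2.INTER_AREA)
b=cv2.resize(cv2.imread('pics/d8.png')[130:280,200:440],(480,300),interpolation=cv2.INTER_CUBIC)
cc=cv2.resize(cv2.imread('pics/s8.png')[170:290,300:428],(320,300),interpolation=cv2.INTER_CUBIC)
w=cv2.imread('pics/w8.png')
cv2.imwrite('pics/m8.png',np.vstack([np.hstack([cc,b]),cv2.resize(w[0:240],(800,300),interpolation=cv2.INTER_CUBIC)]))
E
```

```text
time: 17.0
tcp_pos: [0.5668, 0.0072, 0.1755]
ee_rot: [[0.004, 0.051, 0.999], [-0.002, 0.999, -0.051], [-1.0, -0.002, 0.004]]
wrist_force: [0.8, -1.1, -5.4]
gripper_width: 0.0116
```

View pics/m8.png

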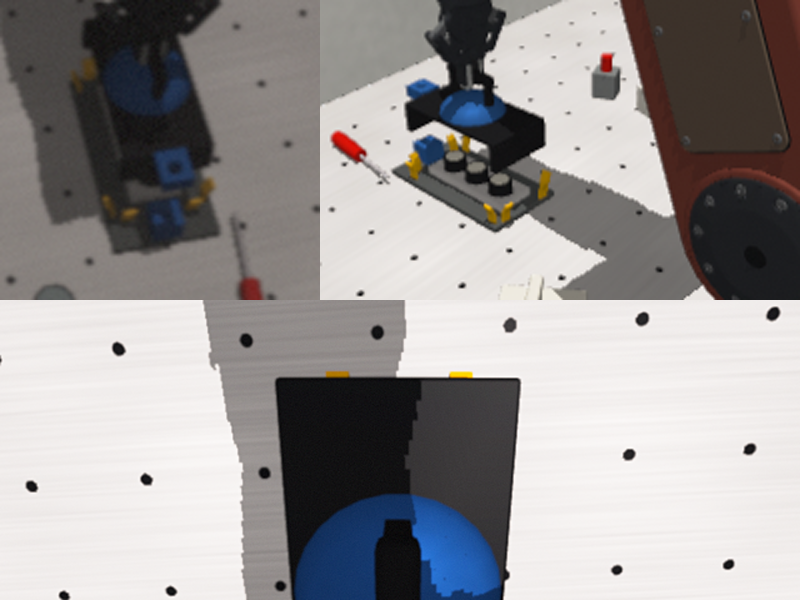

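Cover held level above the station. Its far flange corners are at full wrist pixels (221.6,63.2) and (415.2,63.2). In the scene view the cover's hole is near crop (174,168) and the station's at (166,218). Working out the offsets.

```bash
python3 - <<'E'
from h import *
np.set_printoptions(precision=4,suppress=True)
s=load('w8');c=load('s8');d=load('d8')
a=atz(s,221.6,63.2,.136);b=atz(s,415.2,63.2,.136);print(a,b,(a+b)/2, 'yaw',np.arctan2(-(b-a)[0],(b-a)[1]))
m=(a+b)/2;u=np.array([np.cos(-.051),np.sin(-.051),0]);print('origin',m+.095*u,'eye',m+.21*u)
print('scene eye',atz(c,300+174/2.5,170+168/2.5,.14),'station',atz(c,300+166/2.5,170+217/2.5,.04))
print('eye proj wrist',proj(s,(.681,.002,.14)))
E
```

```text
[ 0.4711 -0.0369  0.136 ] [0.4761 0.0603 0.136 ] [0.4736 0.0117 0.136 ] yaw -0.05123500957598055
origin [0.5684 0.0069 0.136 ] eye [0.6833 0.001  0.136 ]
scene eye [0.6852 0.0026 0.14  ] station [0.6884 0.003  0.04  ]
eye proj wrist (np.float64(319.5549446420104), np.float64(395.47530513324915))
```

```bash
python3 -m pendant '[{"fingers":0,"travel":[0,0.01,-0.4],"twist":[0,0,0]},{"fingers":0,"travel":[0,0.01,-0.8],"twist":[0,0,0]},{"fingers":0,"travel":[0,0.01,-0.9],"twist":[0,0,0]},{"fingers":0,"travel":[0,0.01,-1.0],"twist":[0,0,0]},{"fingers":0,"travel":[0,0.01,-1.05],"twist":[0,0,0]},{"fingers":0,"travel":[0,0.01,-1.05],"twist":[0,0,0]}]'
python3 -c "
from rig import *;print(state()['torque'])"
```

```text
time: 17.9
tcp_pos: [0.5671, 0.0078, 0.1129]
ee_rot: [[0.004, 0.051, 0.999], [-0.002, 0.999, -0.051], [-1.0, -0.001, 0.004]]
wrist_force: [-0.4, -0.4, -4.9]
gripper_width: 0.0121
[-0.0184991   0.0685659  -0.01892872]
```

No contact force between the guides; continue down.

```bash
python3 -m pendant '[{"fingers":0,"travel":[0,0,-0.08],"twist":[0,0,0]},{"fingers":0,"travel":[0,0,-0.16],"twist":[0,0,0]},{"fingers":0,"travel":[0,0,-0.22],"twist":[0,0,0]},{"fingers":0,"travel":[0,0,-0.28],"twist":[0,0,0]},{"fingers":0,"travel":[0,0,-0.28],"twist":[0,0,0]}]'
python3 - <<'E'
from h import *
c=snap('scene','s9');d=snap('side','d9');w=snap('wrist','w9')
print(state()['torque'])
b=cv2.resize(cv2.imread('pics/d9.png')[150:270,240:400],(400,300),interpolation=cv2.INTER_CUBIC)
cc=cv2.resize(cv2.imread('pics/s9.png')[170:290,290:450],(400,300),interpolation=cv2.INTER_CUBIC)
cv2.imwrite('pics/m9.png',np.vstack([np.hstack([cc,b]),cv2.resize(cv2.imread('pics/w9.png')[0:240],(800,300),interpolation=cv2.INTER_CUBIC)]))
E
```

```text
time: 18.52
tcp_pos: [0.567, 0.0078, 0.096]
ee_rot: [[0.004, 0.051, 0.999], [-0.002, 0.999, -0.051], [-1.0, -0.001, 0.004]]
wrist_force: [-0.0, -0.1, -5.7]
gripper_width: 0.0124
[0.03348237 0.07268055 0.02726483]
```

View pics/m9.png

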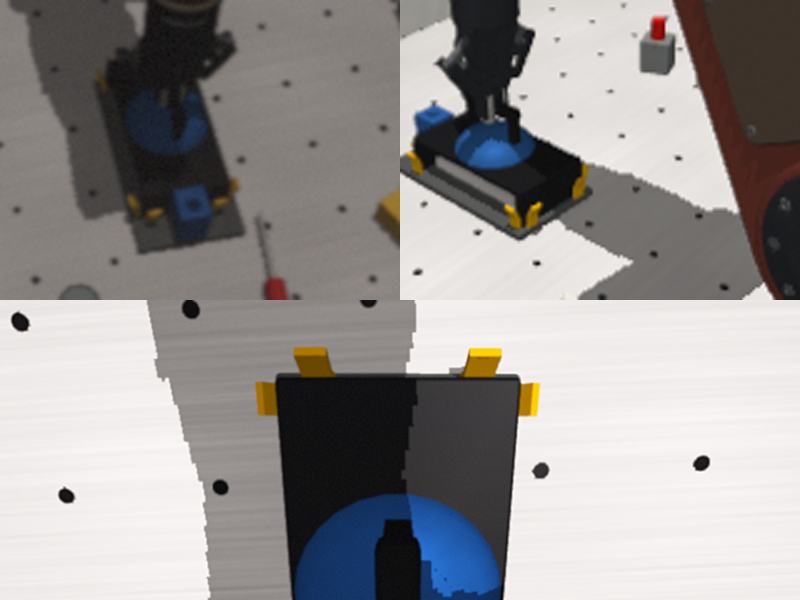

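```bash
python3 -m pendant '[{"fingers":0,"travel":[0,0,-0.01],"twist":[0,0,0]},{"fingers":0.5,"travel":[0,0,-0.01],"twist":[0,0,0]},{"fingers":0.5,"travel":[0,0,-0.01],"twist":[0,0,0]},{"fingers":0.5,"travel":[0,0,-0.01],"twist":[0,0,0]},{"fingers":0.5,"travel":[0,0,0.8],"twist":[0,0,0]},{"fingers":0.5,"travel":[-0.2,0,1.6],"twist":[0,0,0]},{"fingers":0.5,"travel":[-0.4,0,2.4],"twist":[0,0,0]},{"fingers":0.5,"travel":[-0.4,0,2.4],"twist":[0,0,0]},{"fingers":0.5,"travel":[-0.4,0,2.4],"twist":[0,0,0]}]'
python3 - <<'E'
from h import *
s=snap('wrist','w10')
print(proj(s,(.6817,.0021,.06)))
crop('w10',220,30,420,330,2,'w10c')
E
```

```text
time: 19.8
tcp_pos: [0.5431, 0.0079, 0.2399]
ee_rot: [[0.004, 0.051, 0.999], [-0.002, 0.999, -0.051], [-1.0, -0.001, 0.005]]
wrist_force: [-1.2, 0.3, -0.3]
gripper_width: 0.0425
(np.float64(319.6137751557078), np.float64(303.96119454696185))
```

View pics/w10c.png

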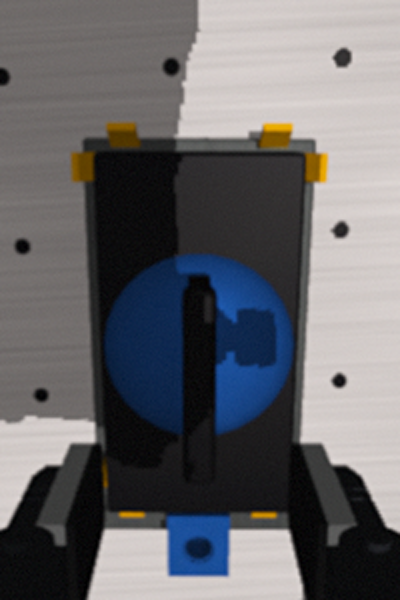

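The cover is seated; its hole is at crop (199,547), i.e. full (319.5,303.5), where it was predicted to be. Going to the pin.

```bash
python3 -m pendant '[{"fingers":0.6,"travel":[0.05,-0.8,0],"twist":[0,0,0]},{"fingers":0.6,"travel":[0.1,-1.6,0],"twist":[0,0,0]},{"fingers":0.6,"travel":[0.1,-2.4,0],"twist":[0,0,0]},{"fingers":0.6,"travel":[0.2,-3.2,0],"twist":[0,0,0]},{"fingers":0.6,"travel":[0.2,-4,0],"twist":[0,0,0]},{"fingers":0.6,"travel":[0.3,-4.8,0],"twist":[0,0,0]},{"fingers":0.6,"travel":[0.4,-5.6,-0.3],"twist":[0,0,0]},{"fingers":0.6,"travel":[0.4,-6.2,-0.5],"twist":[0,0,0]},{"fingers":0.6,"travel":[0.4,-6.37,-0.7],"twist":[0,0,0]},{"fingers":0.6,"travel":[0.4,-6.37,-0.7],"twist":[0,0,0]},{"fingers":0.6,"travel":[0.4,-6.37,-0.7],"twist":[0,0,0]}]'
python3 - <<'E'
from h import *
s=snap('wrist','w11');print(state()['joints'].round(2))
im=s['color'].astype(int);m=((im[...,0]>110)&(im[...,1]<60)&(im[...,2]<60)).astype(np.uint8)
n,l,st,c=cv2.connectedComponentsWithStats(m)
for i in range(1,n):
    if st[i][4]>60: print(st[i],c[i].round(1))
print(proj(s,(.601,-.374,.08)),proj(s,(.601,-.374,.05)))
crop('w11',220,120,420,320,3,'w11c')
E
```

```text
time: 21.22
tcp_pos: [0.5669, -0.3731, 0.1973]
ee_rot: [[0.003, 0.05, 0.999], [-0.001, 0.999, -0.05], [-1.0, -0.001, 0.003]]
wrist_force: [-0.5, 0.8, -0.2]
gripper_width: 0.0515
[-0.69  0.61  0.26  1.22  0.   -0.64]
[  27    0   80   52 1501] [76.1 27.5]
[104   0   8 120 156] [107.4  60.3]
[ 24 103  52  52 108] [ 53.8 118. ]
[ 32 122  20  19  75] [ 38.9 130. ]
[319 234  11  16  64] [325.1 242.7]
(np.float64(319.3260013158258), np.float64(238.18410677780565)) (np.float64(319.20380724534414), np.float64(225.50812260224245))
```

View pics/w11c.png

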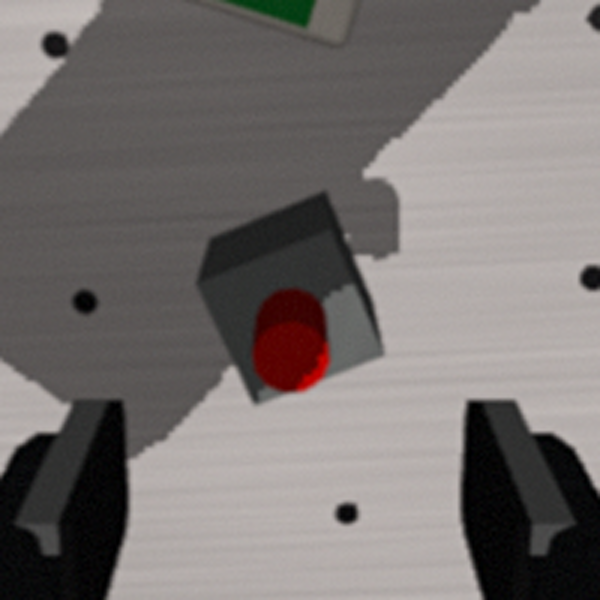

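Pin head centre is at crop (292,356), full (317.3,238.7), which puts the pin at about (0.6014,-0.3755).

```bash
python3 -m pendant '[{"fingers":0.6,"travel":[0.3,-0.04,-0.4],"twist":[0,0,0]},{"fingers":0.6,"travel":[0.58,-0.04,-1],"twist":[0,0,0]},{"fingers":0.6,"travel":[0.58,-0.04,-1.8],"twist":[0,0,0]},{"fingers":0.6,"travel":[0.58,-0.04,-2.25],"twist":[0,0,0]},{"fingers":0.6,"travel":[0.58,-0.04,-2.39],"twist":[0,0,0]},{"fingers":0.6,"travel":[0.58,-0.04,-2.39],"twist":[0,0,0]},{"fingers":0.1,"travel":[0.58,-0.04,-2.39],"twist":[0,0,0]},{"fingers":0.1,"travel":[0.58,-0.04,-2.39],"twist":[0,0,0]},{"fingers":0.1,"travel":[0.58,-0.04,-2.39],"twist":[0,0,0]},{"fingers":0.1,"travel":[0.58,-0.04,-2.39],"twist":[0,0,0]}]' 60
```

```text
time: 22.52
tcp_pos: [0.6028, -0.3761, 0.0563]
ee_rot: [[0.006, 0.05, 0.999], [-0.003, 0.999, -0.05], [-1.0, -0.003, 0.006]]
wrist_force: [-1.3, 1.4, 6.0]
gripper_width: 0.0197
```

```bash
python3 -c "
from rig import *;print(state()['torque'],state()['tcp_pos'])"; python3 -m pendant '[{"fingers":0.1,"travel":[0,0,0.3],"twist":[0,0,0]},{"fingers":0.1,"travel":[0,0,0.9],"twist":[0,0,0]},{"fingers":0.1,"travel":[0,0,1.5],"twist":[0,0,0]},{"fingers":0.1,"travel":[0,0,1.5],"twist":[0,0,0]},{"fingers":0.1,"travel":[0,0,1.5],"twist":[0,0,0]}]'
python3 - <<'E'
from h import *
s=snap('wrist','w12');d=snap('side','d12');snap('scene','s12')
a=cv2.resize(cv2.imread('pics/w12.png')[200:400,220:420],(500,500),interpolation=cv2.INTER_CUBIC)
p=proj(d,(.6014,-.3755,.12));u,v=map(int,p);print(p)
b=cv2.resize(cv2.imread('pics/d12.png')[v-40:v+60,u-30:u+30],(300,500),interpolation=cv2.INTER_CUBIC)
cv2.imwrite('pics/m12.png',np.hstack([a,b]))
E
```

```text
[0.20299589 0.08368078 0.0103651 ] [ 0.602847   -0.37610158  0.05633851]
time: 23.15
tcp_pos: [0.6028, -0.3761, 0.1467]
ee_rot: [[0.006, 0.05, 0.999], [-0.003, 0.999, -0.05], [-1.0, -0.003, 0.006]]
wrist_force: [-0.2, -0.1, -1.1]
gripper_width: 0.0202
(np.float64(343.51348140121735), np.float64(146.8976685138104))
```

View pics/m12.png

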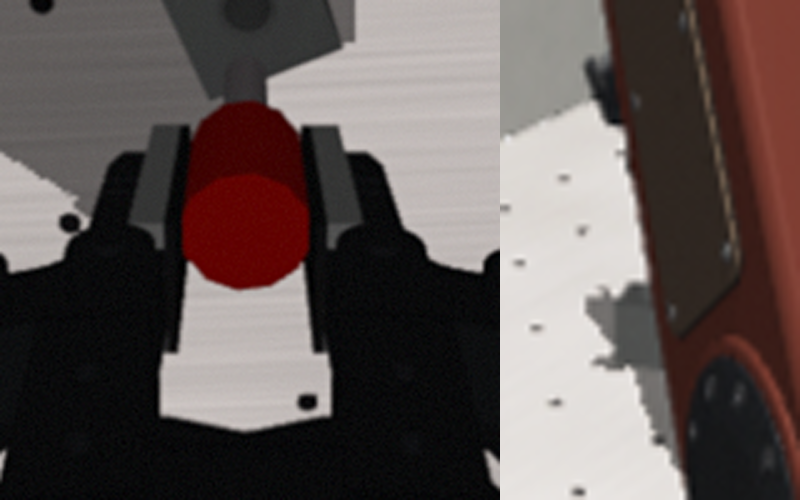

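The pin is held upright. Head-top centre is at full (318,292.8) and the tip at about (318,226).

```bash
python3 - <<'E'
from h import *
np.set_printoptions(precision=4,suppress=True)
s=load('w12');print('top',atz(s,318,292.8,.1704),'tip',atz(s,318,226.5,.0964))
# eye from w10
e=load('w10');print('eye',atz(e,319.5,303.5,.06))
E
```

```text
top [ 0.6016 -0.3763  0.1704] tip [ 0.6013 -0.3765  0.0964]
eye [0.6811 0.002  0.06  ]
```

```bash
python3 -m pendant '[{"fingers":0.1,"travel":[0.3,0.6,0],"twist":[0,0,0]},{"fingers":0.1,"travel":[0.6,1.4,0],"twist":[0,0,0]},{"fingers":0.1,"travel":[0.9,2.2,0],"twist":[0,0,0]},{"fingers":0.1,"travel":[1.2,3,0],"twist":[0,0,0]},{"fingers":0.1,"travel":[1.33,3.8,0],"twist":[0,0,0]},{"fingers":0.1,"travel":[1.33,4.6,0],"twist":[0,0,0]},{"fingers":0.1,"travel":[1.33,5.4,0],"twist":[0,0,0]},{"fingers":0.1,"travel":[1.33,6,0],"twist":[0,0,0]},{"fingers":0.1,"travel":[1.33,6.31,0],"twist":[0,0.03,0]},{"fingers":0.1,"travel":[1.33,6.31,0],"twist":[0,0.03,0]},{"fingers":0.1,"travel":[1.33,6.31,0],"twist":[0,0.03,0]}]'
python3 - <<'E'
from h import *
np.set_printoptions(precision=4,suppress=True)
s=snap('wrist','w13');print(proj(s,(.6811,.002,.06)))
crop('w13',220,150,420,350,3,'w13c')
E
```

```text
time: 24.68
tcp_pos: [0.6821, 0.0016, 0.145]
ee_rot: [[-0.001, 0.051, 0.999], [-0.002, 0.999, -0.051], [-1.0, -0.002, -0.001]]
wrist_force: [-0.3, -0.1, -0.2]
gripper_width: 0.0203
(np.float64(319.15188695414247), np.float64(210.50253211947725))
```

View pics/w13c.png

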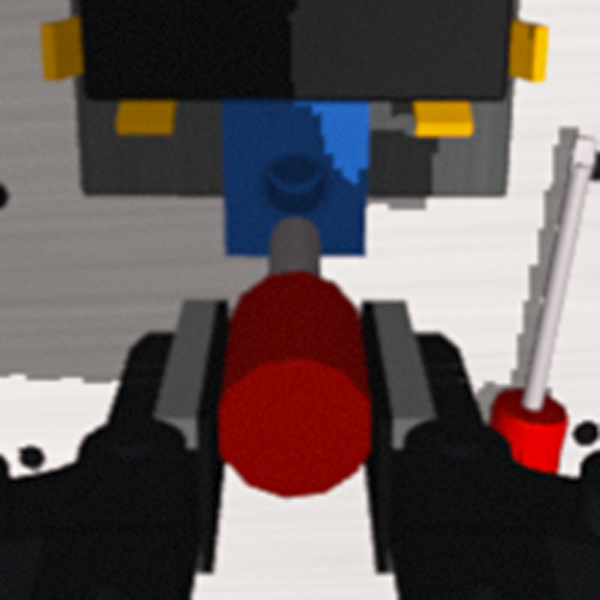

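Knuckle hole centre is at crop (294,180), full (318,210); the tip centre is at about (295,230), full (318.3,226.5).

```bash
python3 - <<'E'
from h import *
np.set_printoptions(precision=4,suppress=True)
s=load('w13');print('eye',atz(s,318,210,.06),'tip',atz(s,318.3,226,.0947),'head',atz(s,220+295/3,150+427/3,.145-.0563+.08))
E
```

```text
eye [0.6807 0.0012 0.06  ] tip [0.6799 0.0015 0.0947] head [0.6808 0.0015 0.1687]
```

```bash
python3 -m pendant '[{"fingers":0.1,"travel":[0,0,-0.3],"twist":[0,0,0]},{"fingers":0.1,"travel":[0,0,-0.5],"twist":[0,0,0]},{"fingers":0.1,"travel":[0,0,-0.6],"twist":[0,0,0]},{"fingers":0.1,"travel":[0,0,-0.7],"twist":[0,0,0]},{"fingers":0.1,"travel":[0,0,-0.75],"twist":[0,0,0]},{"fingers":0.1,"travel":[0,0,-0.75],"twist":[0,0,0]}]'
```

```text
time: 25.48
tcp_pos: [0.6822, 0.0015, 0.1001]
ee_rot: [[-0.001, 0.051, 0.999], [-0.002, 0.999, -0.051], [-1.0, -0.002, -0.001]]
wrist_force: [-0.0, 0.4, -1.4]
gripper_width: 0.0201
```

```bash
python3 -m pendant '[{"fingers":0.1,"travel":[0,0,-0.1],"twist":[0,0,0]},{"fingers":0.1,"travel":[0,0,-0.2],"twist":[0,0,0]},{"fingers":0.1,"travel":[0,0,-0.3],"twist":[0,0,0]},{"fingers":0.1,"travel":[0,0,-0.4],"twist":[0,0,0]},{"fingers":0.1,"travel":[0,0,-0.48],"twist":[0,0,0]},{"fingers":0.1,"travel":[0,0,-0.54],"twist":[0,0,0]},{"fingers":0.1,"travel":[0,0,-0.58],"twist":[0,0,0]},{"fingers":0.1,"travel":[0,0,-0.58],"twist":[0,0,0]}]'
```

```text
time: 26.48
tcp_pos: [0.6821, 0.0014, 0.0663]
ee_rot: [[-0.001, 0.051, 0.999], [-0.002, 0.999, -0.051], [-1.0, -0.002, -0.001]]
wrist_force: [-3.7, -1.2, 8.1]
gripper_width: 0.0201
```

```bash
python3 -m pendant '[{"fingers":0.5,"travel":[0,0,0],"twist":[0,0,0]},{"fingers":0.5,"travel":[0,0,0],"twist":[0,0,0]},{"fingers":0.5,"travel":[0,0,0.6],"twist":[0,0,0]},{"fingers":0.2,"travel":[0,0,1],"twist":[0,0,0]},{"fingers":0,"travel":[0,0,1],"twist":[0,0,0]},{"fingers":0,"travel":[0,0,1],"twist":[0,0,0]},{"fingers":0,"travel":[0,0,0.6],"twist":[0,0,0]},{"fingers":0,"travel":[0,0,0.45],"twist":[0,0,0]},{"fingers":0,"travel":[0,0,0.4],"twist":[0,0,0]},{"fingers":0,"travel":[0,0,0.37],"twist":[0,0,0]},{"fingers":0,"travel":[0,0,0.37],"twist":[0,0,0]}]'
```

```text
time: 27.85
tcp_pos: [0.6823, 0.0015, 0.0896]
ee_rot: [[-0.0, 0.051, 0.999], [-0.002, 0.999, -0.051], [-1.0, -0.002, 0.0]]
wrist_force: [-4.1, 1.0, 12.3]
gripper_width: -0.0002
```

```bash
python3 -m pendant '[{"fingers":0,"travel":[0,0,0.8],"twist":[0,0,0]},{"fingers":0.2,"travel":[-0.3,0.5,1.6],"twist":[0,0,0]},{"fingers":0.5,"travel":[-0.8,1.2,2.2],"twist":[0,0,0]},{"fingers":0.55,"travel":[-1.2,2,2.2],"twist":[0,0,0]},{"fingers":0.55,"travel":[-1.7,2.8,2.2],"twist":[0,0,0]},{"fingers":0.55,"travel":[-2.2,3.6,2.2],"twist":[0,0,0]},{"fingers":0.55,"travel":[-2.8,4.4,2.2],"twist":[0,0,0]},{"fingers":0.55,"travel":[-3.3,5.2,2.2],"twist":[0,0,0]},{"fingers":0.55,"travel":[-3.8,6,2.2],"twist":[0,0,0]},{"fingers":0.55,"travel":[-4.2,6.6,2.2],"twist":[0,0,0]},{"fingers":0.55,"travel":[-4.2,6.64,2.2],"twist":[0,0,0]},{"fingers":0.55,"travel":[-4.2,6.64,2.2],"twist":[0,0,0]}]'
python3 - <<'E'
from h import *
s=snap('wrist','w14');print(state()['joints'].round(2))
print(proj(s,(.447,.402,.114)),proj(s,(.4884,.3958,.07)))
crop('w14',180,90,440,350,2.3,'w14c')
E
```

```text
time: 29.35
tcp_pos: [0.4305, 0.3996, 0.2214]
ee_rot: [[-0.0, 0.051, 0.999], [-0.003, 0.999, -0.051], [-1.0, -0.003, -0.0]]
wrist_force: [-0.7, -0.3, 0.2]
gripper_width: 0.0472
[ 0.62  0.42  0.01  1.16 -0.    0.68]
(np.float64(322.7922447123374), np.float64(222.71407505827634)) (np.float64(317.7655160894929), np.float64(248.26062160372214))
```

View pics/w14c.png

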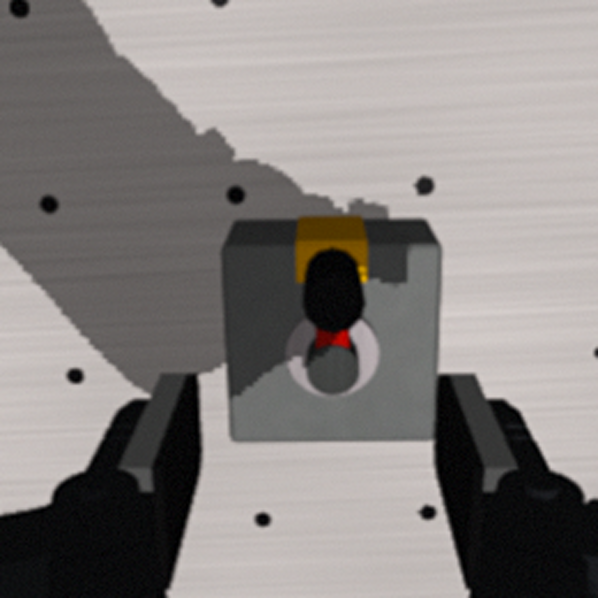

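Box-top corners are at crop (222,245), (440,245), (435,440) and (231,440). The knob's top centre is at about (334,300) and the hub top at (332,369).

```bash
python3 - <<'E'
from h import *
np.set_printoptions(precision=4,suppress=True)
s=load('w14');f=lambda x,y,z:atz(s,180+x/2.3,90+y/2.3,z)
c=[f(*p,.05) for p in[(222,245),(440,245),(435,440),(231,440)]];print(*c,np.mean(c,0))
a=(c[0]+c[1])/2;b=(c[2]+c[3])/2;print('yaw',np.arctan2((b-a)[1],(b-a)[0]),np.arctan2(-(c[1]-c[0])[0],(c[1]-c[0])[1]),np.arctan2(-(c[2]-c[3])[0],(c[2]-c[3])[1]))
print('knob',f(334,301,.114),'hub',f(332,369,.07),f(332,369,.08))
w=load('w1');d=load('side0');sc=load('scene0')
print('knob tri',*tri((s,180+334/2.3,90+301/2.3),(d,140+118/2.8,155+366/2.8)))
E
```

```text
[0.4411 0.3582 0.05  ] [0.4457 0.4497 0.05  ] [0.5376 0.447  0.05  ] [0.533  0.3543 0.05  ] [0.4894 0.4023 0.05  ]
yaw -0.03565896052187313 -0.05008199542097647 -0.04950740234967351
knob [0.4456 0.404  0.114 ] hub [0.491  0.4019 0.07  ] [0.4864 0.402  0.08  ]
knob tri [0.4472 0.4034 0.1081] [np.float64(0.8), np.float64(0.8)]
```

```bash
python3 -m pendant '[{"fingers":0.55,"travel":[0.3,0.08,-0.7],"twist":[0,0,0]},{"fingers":0.55,"travel":[0.3,0.08,-1.5],"twist":[0,0,0]},{"fingers":0.55,"travel":[0.3,0.08,-2.1],"twist":[0,0,0]},{"fingers":0.55,"travel":[0.3,0.08,-2.26],"twist":[0,0,0]},{"fingers":0.55,"travel":[0.3,0.08,-2.26],"twist":[0,0,0]},{"fingers":0.1,"travel":[0.3,0.08,-2.26],"twist":[0,0,0]},{"fingers":0.1,"travel":[0.3,0.08,-2.26],"twist":[0,0,0]},{"fingers":0.1,"travel":[0.3,0.08,-2.26],"twist":[0,0,0]},{"fingers":0.1,"travel":[0.3,0.08,-2.26],"twist":[0,0,0]}]' 25
python3 - <<'E'
from h import *
np.set_printoptions(precision=3,suppress=True)
st=state();print(st['torque'])
ex=np.array([.9988,-.048]);ey=np.array([.048,.9988])
for k in range(1,13):
    t=k*np.pi/6;print(k*30,np.round((.042*((1-np.cos(t))*ex+np.sin(t)*ey))/.06,2))
E
```

```text
time: 30.52
tcp_pos: [0.4498, 0.4045, 0.0875]
ee_rot: [[0.002, 0.052, 0.999], [-0.002, 0.999, -0.052], [-1.0, -0.002, 0.003]]
wrist_force: [-0.1, -1.6, 8.0]
gripper_width: 0.0211
[-0.352 -0.011  0.036]
30 [0.11 0.35]
60 [0.38 0.59]
90 [0.73 0.67]
120 [1.08 0.56]
150 [1.32 0.29]
180 [ 1.4  -0.07]
210 [ 1.29 -0.41]
240 [ 1.02 -0.66]
270 [ 0.67 -0.73]
300 [ 0.32 -0.62]
330 [ 0.08 -0.35]
360 [-0. -0.]
```

```bash
python3 -m pendant '[{"fingers":0.1,"travel":[0.03,0.18,0],"twist":[0,0,0]},{"fingers":0.1,"travel":[0.11,0.35,0],"twist":[0,0,0]},{"fingers":0.1,"travel":[0.23,0.48,0],"twist":[0,0,0]},{"fingers":0.1,"travel":[0.38,0.59,0],"twist":[0,0,0]},{"fingers":0.1,"travel":[0.55,0.65,0],"twist":[0,0,0]},{"fingers":0.1,"travel":[0.73,0.67,0],"twist":[0,0,0]},{"fingers":0.1,"travel":[0.73,0.67,0],"twist":[0,0,0]}]'
python3 - <<'E'
from h import *
s=snap('wrist','w15');crop('w15',180,130,440,390,2.2,'w15c')
E
```

```text
time: 31.4
tcp_pos: [0.4951, 0.4445, 0.0876]
ee_rot: [[0.003, 0.052, 0.999], [-0.002, 0.999, -0.052], [-1.0, -0.002, 0.003]]
wrist_force: [1.5, -5.4, 4.1]
gripper_width: 0.0214
```

View pics/w15c.png

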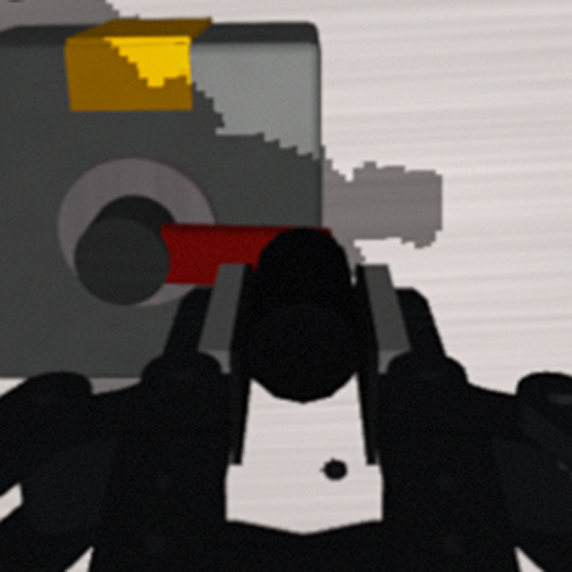

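The crank arm (red) has turned to about 90° and the knob is held. Going on to 1¼ turns.

```bash
python3 -m pendant '[{"fingers":0.1,"travel":[0.33,-0.11,0],"twist":[0,0,0]},{"fingers":0.1,"travel":[0.57,-0.38,0],"twist":[0,0,0]},{"fingers":0.1,"travel":[0.65,-0.74,0],"twist":[0,0,0]},{"fingers":0.1,"travel":[0.54,-1.08,0],"twist":[0,0,0]},{"fingers":0.1,"travel":[0.27,-1.33,0],"twist":[0,0,0]},{"fingers":0.1,"travel":[-0.08,-1.4,0],"twist":[0,0,0]},{"fingers":0.1,"travel":[-0.43,-1.29,0],"twist":[0,0,0]},{"fingers":0.1,"travel":[-0.67,-1.02,0],"twist":[0,0,0]},{"fingers":0.1,"travel":[-0.75,-0.67,0],"twist":[0,0,0]},{"fingers":0.1,"travel":[-0.64,-0.32,0],"twist":[0,0,0]},{"fingers":0.1,"travel":[-0.37,-0.08,0],"twist":[0,0,0]},{"fingers":0.1,"travel":[-0.02,0,0],"twist":[0,0,0]},{"fingers":0.1,"travel":[-0.02,0,0],"twist":[0,0,0]}]'
```

```text
time: 33.08
tcp_pos: [0.4957, 0.4444, 0.0876]
ee_rot: [[0.005, 0.053, 0.999], [-0.002, 0.999, -0.053], [-1.0, -0.002, 0.005]]
wrist_force: [1.7, -3.7, 2.1]
gripper_width: 0.0207
```

```bash
python3 -m pendant '[{"fingers":0.1,"travel":[0.32,-0.11,0],"twist":[0,0,0]},{"fingers":0.1,"travel":[0.56,-0.38,0],"twist":[0,0,0]},{"fingers":0.1,"travel":[0.64,-0.74,0],"twist":[0,0,0]},{"fingers":0.1,"travel":[0.53,-1.08,0],"twist":[0,0,0]},{"fingers":0.1,"travel":[0.26,-1.33,0],"twist":[0,0,0]},{"fingers":0.1,"travel":[-0.09,-1.4,0],"twist":[0,0,0]},{"fingers":0.1,"travel":[-0.44,-1.29,0],"twist":[0,0,0]},{"fingers":0.1,"travel":[-0.68,-1.02,0],"twist":[0,0,0]},{"fingers":0.1,"travel":[-0.76,-0.67,0],"twist":[0,0,0]},{"fingers":0.1,"travel":[-0.65,-0.32,0],"twist":[0,0,0]},{"fingers":0.1,"travel":[-0.38,-0.08,0],"twist":[0,0,0]},{"fingers":0.1,"travel":[-0.03,0,0],"twist":[0,0,0]},{"fingers":0.1,"travel":[-0.03,0,0],"twist":[0,0,0]}]'
python3 - <<'E'
from h import *
a=load('w15')['color'].astype(int)
s=snap('wrist','w16');b=s['color'].astype(int)
for c in(a,b):
    m=((c[...,0]>80)&(c[...,1]<40)&(c[...,2]<40));m[:, :200]=0;m[:150]=0
    y,x=np.nonzero(m);print(len(x),x.mean(),y.mean())
E
```

```text
time: 34.7
tcp_pos: [0.4956, 0.4443, 0.0876]
ee_rot: [[0.006, 0.054, 0.999], [-0.003, 0.999, -0.054], [-1.0, -0.002, 0.006]]
wrist_force: [1.5, -2.8, 2.3]
gripper_width: 0.0206
825 274.78060606060603 244.79030303030302
824 275.17111650485435 244.30582524271844
```

```bash
python3 -m pendant '[{"fingers":0.1,"travel":[0.32,-0.11,0],"twist":[0,0,0]},{"fingers":0.1,"travel":[0.56,-0.38,0],"twist":[0,0,0]},{"fingers":0.1,"travel":[0.64,-0.74,0],"twist":[0,0,0]},{"fingers":0.1,"travel":[0.53,-1.08,0],"twist":[0,0,0]},{"fingers":0.1,"travel":[0.26,-1.33,0],"twist":[0,0,0]},{"fingers":0.1,"travel":[-0.09,-1.4,0],"twist":[0,0,0]},{"fingers":0.1,"travel":[-0.44,-1.29,0],"twist":[0,0,0]},{"fingers":0.1,"travel":[-0.68,-1.02,0],"twist":[0,0,0]},{"fingers":0.1,"travel":[-0.74,-0.84,0],"twist":[0,0,0]},{"fingers":0.1,"travel":[-0.76,-0.66,0],"twist":[0,0,0]},{"fingers":0.1,"travel":[-0.76,-0.66,0],"twist":[0,0,0]},{"fingers":0.1,"travel":[-0.76,-0.66,0],"twist":[0,0,0]}]'
python3 -m pendant '[{"fingers":0.5,"travel":[0,0,0],"twist":[0,0,0]},{"fingers":0.5,"travel":[0,0,0],"twist":[0,0,0]},{"fingers":0.5,"travel":[0,0,0],"twist":[0,0,0]},{"fingers":0.5,"travel":[-0.1,0,0.7],"twist":[0,0,0]},{"fingers":0.5,"travel":[-0.2,-0.1,1.5],"twist":[0,0,0]},{"fingers":0.5,"travel":[-0.3,-0.1,2.2],"twist":[0,0,0]},{"fingers":0.5,"travel":[-0.3,-0.1,2.2],"twist":[0,0,0]},{"fingers":0.5,"travel":[-0.3,-0.1,2.2],"twist":[0,0,0]}]'
python3 - <<'E'
from h import *
s=snap('wrist','w17');crop('w17',180,90,440,350,2.3,'w17c')
E
```

```text
time: 36.25
tcp_pos: [0.4499, 0.4052, 0.0877]
ee_rot: [[0.006, 0.054, 0.999], [-0.001, 0.999, -0.054], [-1.0, -0.001, 0.006]]
wrist_force: [4.3, 1.2, -0.7]
gripper_width: 0.0209
time: 37.25
tcp_pos: [0.4316, 0.399, 0.2191]
ee_rot: [[0.006, 0.054, 0.999], [-0.002, 0.999, -0.054], [-1.0, -0.001, 0.006]]
wrist_force: [0.1, 0.1, -0.6]
gripper_width: 0.043
```

View pics/w17c.png

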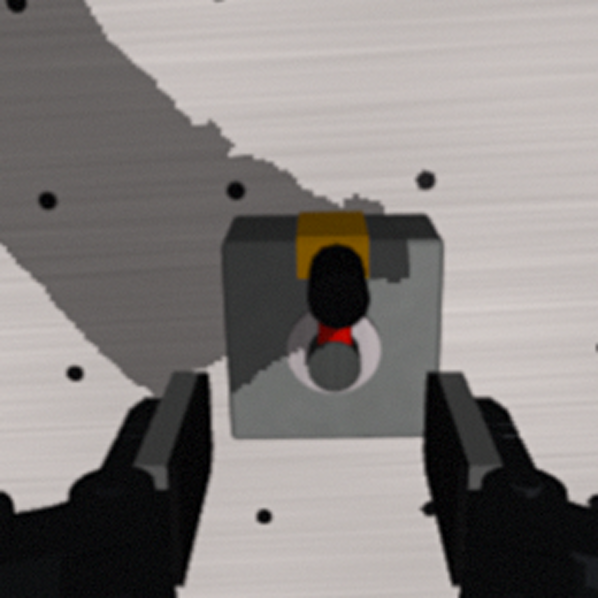

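The knob is back over the yellow mark, within about 2 mm. The red arm lies along box −x, which gives three turns. That is 16 views, so the rest is by numbers. Next, the toggle: go behind the ball on its red side with shut fingers.

```bash
python3 -m pendant '[{"fingers":0.3,"travel":[0,-0.6,0],"twist":[0,0,0]},{"fingers":0,"travel":[0,-1.4,0],"twist":[0,0,-0.2]},{"fingers":0,"travel":[0,-2.2,0],"twist":[0,0,-0.4]},{"fingers":0,"travel":[0,-3,0],"twist":[0,0,-0.6]},{"fingers":0,"travel":[0,-3.8,0],"twist":[0,0,-0.8]},{"fingers":0,"travel":[0,-4.6,0],"twist":[0,0,-1]},{"fingers":0,"travel":[0,-5.4,0],"twist":[0,0,-1.2]},{"fingers":0,"travel":[0,-6.2,0],"twist":[0,0,-1.4]},{"fingers":0,"travel":[0,-7,0],"twist":[0,0,-1.6]},{"fingers":0,"travel":[0,-7.8,0],"twist":[0,0,-1.7]},{"fingers":0,"travel":[-0.1,-8.6,0],"twist":[0,0,-1.7]},{"fingers":0,"travel":[-0.2,-9.4,0],"twist":[0,0,-1.7]},{"fingers":0,"travel":[-0.3,-10.2,0],"twist":[0,0,-1.7]},{"fingers":0,"travel":[-0.4,-11,0],"twist":[0,0,-1.7]},{"fingers":0,"travel":[-0.5,-11.8,0],"twist":[0,0,-1.7]},{"fingers":0,"travel":[-0.5,-12.4,0],"twist":[0,0,-1.7]},{"fingers":0,"travel":[-0.5,-12.4,0],"twist":[0,0,-1.7]},{"fingers":0,"travel":[-0.5,-12.4,0],"twist":[0,0,-1.7]}]'
python3 - <<'E'
from h import *
np.set_printoptions(precision=4,suppress=True)
s=snap('wrist','w18');sc=snap('scene','s18')
P=proj(s,(.443,-.361,.101));print(P)
def red(s,z,pp,r=40):
    c=s['color'].astype(int);m=((c[...,0]>70)&(c[...,1]<.35*c[...,0])&(c[...,2]<.35*c[...,0])).astype(np.uint8)
    n,l,st,ce=cv2.connectedComponentsWithStats(m)
    for i in range(1,n):
        if st[i][4]>15 and np.hypot(*(ce[i]-pp))<r: print(st[i],ce[i].round(1),atz(s,*ce[i],z))
red(s,.101,P,60);P2=proj(sc,(.443,-.361,.101));print(P2);red(sc,.101,P2,15)
c=s['color'].astype(int);m=((c[...,1]>60)&(c[...,0]<.5*c[...,1])&(c[...,2]<.6*c[...,1])).astype(np.uint8)
n,l,st,ce=cv2.connectedComponentsWithStats(m)
for i in range(1,n):
    if st[i][4]>60: print('green',st[i],ce[i],atz(s,*ce[i],.05))
E
```

```text
time: 39.55
tcp_pos: [0.4008, -0.3443, 0.2174]
ee_rot: [[0.002, 0.344, 0.939], [-0.002, 0.939, -0.344], [-1.0, -0.001, 0.003]]
wrist_force: [0.7, -0.4, 0.1]
gripper_width: 0.0001
(np.float64(317.1092203895971), np.float64(251.04213986725347))
[297 216  40  11 439] [316.5 221. ] [ 0.4177 -0.3523  0.101 ]
[308 242  18   8 112] [316.1 246. ] [ 0.4384 -0.3602  0.101 ]
(np.float64(218.50466443583642), np.float64(199.434845921964))
```

```bash
python3 -m pendant '[{"fingers":0,"travel":[0,0,-0.7],"twist":[0,0,0]},{"fingers":0,"travel":[0,0,-1.5],"twist":[0,0,0]},{"fingers":0,"travel":[0,0,-2.1],"twist":[0,0,0]},{"fingers":0,"travel":[0,0,-2.16],"twist":[0,0,0]},{"fingers":0,"travel":[0.2,-0.07,-2.16],"twist":[0,0,0]},{"fingers":0,"travel":[0.4,-0.15,-2.16],"twist":[0,0,0]},{"fingers":0,"travel":[0.6,-0.22,-2.16],"twist":[0,0,0]},{"fingers":0,"travel":[0.75,-0.28,-2.16],"twist":[0,0,0]},{"fingers":0,"travel":[0.9,-0.33,-2.16],"twist":[0,0,0]},{"fingers":0,"travel":[1.03,-0.38,-2.16],"twist":[0,0,0]},{"fingers":0,"travel":[1.03,-0.38,-2.16],"twist":[0,0,0]},{"fingers":0,"travel":[0.7,-0.26,-2.16],"twist":[0,0,0]},{"fingers":0,"travel":[0.3,-0.1,-2.1],"twist":[0,0,0]},{"fingers":0,"travel":[0,0,-1.3],"twist":[0,0,0]},{"fingers":0,"travel":[-0.3,0,-0.5],"twist":[0,0,0]},{"fingers":0,"travel":[-0.6,0,0],"twist":[0,0,0]},{"fingers":0,"travel":[-0.6,0,0],"twist":[0,0,0]},{"fingers":0,"travel":[-0.6,0,0],"twist":[0,0,0]}]'
cat > red.py <<'E'
from h import *
np.set_printoptions(precision=4,suppress=True)
s=snap('wrist','w19');sc=snap('scene','s19')
def red(s,z,th):
    c=s['color'].astype(int);m=((c[...,0]>th)&(c[...,1]<.45*c[...,0])&(c[...,2]<.45*c[...,0])).astype(np.uint8)
    n,l,st,ce=cv2.connectedComponentsWithStats(m)
    for i in range(1,n):
        if st[i][4]>12: print(st[i],ce[i].round(1),atz(s,*ce[i],z))
on=(.495,-.380,.101)
print('wrist',proj(s,on));red(s,.101,80)
print('scene now; on',proj(sc,on),'off',proj(sc,(.443,-.361,.101)));red(sc,.101,60)
E
python3 red.py
```

```text
time: 41.9
tcp_pos: [0.3651, -0.3438, 0.2175]
ee_rot: [[0.003, 0.343, 0.939], [-0.002, 0.939, -0.343], [-1.0, -0.001, 0.003]]
wrist_force: [-0.3, -0.2, -0.2]
gripper_width: 0.0002
wrist (np.float64(329.97583534602546), np.float64(339.61383307825366))
[   52   182   129   175 14566] [117.5 264.6] [ 0.361  -0.5257  0.101 ]
[309 248  40  10 195] [336.5 251.6] [ 0.4135 -0.3454  0.101 ]
[319 342   5   7  17] [321.1 344.2] [ 0.497  -0.3894  0.101 ]
scene now; on (np.float64(214.2097942687496), np.float64(215.8073064675782)) off (np.float64(218.50466443583642), np.float64(199.434845921964))
[468 160   5   5  17] [470.  161.9] [0.4876 0.3868 0.101 ]
[219 206  10   3  24] [223.8 206.9] [ 0.4719 -0.3504  0.101 ]
[212 214   6   4  20] [214.8 215.6] [ 0.4945 -0.3785  0.101 ]
[364 242   8   8  50] [367.5 245.5] [0.687  0.0005 0.101 ]
[397 282  12  30 206] [402.  296.7] [0.8463 0.0383 0.101 ]
```

```bash
python3 - <<'E'
from h import *
s=load('s19');o=load('s12');z=load('scene0')
print('pin head',proj(s,(.682,.0015,.076)))
def blue(s):
    c=s['color'].astype(int);m=(c[...,2]>1.6*c[...,0])&(c[...,2]>40);m[:190]=0;m[280:]=0;m[:,:330]=0;m[:,400:]=0
    y,x=np.nonzero(m);return len(x),x.mean(),y.mean()
print(blue(s),blue(o))
for n,(u0,v0,u1,v1) in dict(tube=(308,278,336,312),driver=(388,255,414,315),led=(440,240,474,274)).items():
    a=cv2.cvtColor(z['color'],7)[v0:v1,u0:u1].astype(np.float32);b=cv2.cvtColor(s['color'],7)[v0:v1,u0:u1].astype(np.float32)
    print(n,cv2.phaseCorrelate(a,b))
print(state()['wrist_force']); robot.hand_in()
E
```

```text
pin head (np.float64(366.4329210091359), np.float64(248.47055896439417))
(666, np.float64(357.3018018018018), np.float64(223.8003003003003)) (765, np.float64(358.22222222222223), np.float64(226.37124183006537))
tube ((-0.13329265388279765, 0.04269413996574656), 0.9862449120592188)
driver ((0.48353800438328953, 0.027019035515259304), 0.9858501855237984)
led ((0.006571623488440537, 0.029401724006106633), 0.9949074972558904)
[-0.51356201 -0.49190878 -0.16850568]
the job is handed in; nothing more can be done
```

I finished all five steps in order and handed the job in. It gave no verdict.

- **Pucks:** all three are seated in the wells. A wrist-camera view before the cover went on showed all of them in place.
- **Cover and pin:** the cover went down between the guides with no noticeable force. Its knuckle hole appeared within about 1 px of where it should be. The pin's head top measured 89.6 mm under a 12 N push, against 90 mm when home.
- **Crank:** I carried the knob round three full turns clockwise. It stopped over the yellow mark, off by no more than about 2 mm.
- **Toggle:** the red ball was found at scene pixel (214.8, 215.6); the predicted on position was (214.2, 215.8).
- **Bystanders:** the lens tube, screwdriver and LED module shifted by less than 0.5 px in the images.

**Where the last checks disagreed:**
- The pin head's image position was about 3 px from my prediction.
- The count of blue pixels on the cover fell from 765 to 666, and their centre moved about 3 px, compared with before the pin was in. I put this down to the pin head and the shadows but could not confirm it, because I had used all 16 picture views by then.

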